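# Lock the transformer bolt and refit the transistor covers in an open power amplifier

### The job

Finish the open amplifier so its lid can go on. Fit the open end of the spanner on the brass clamp nut, with the handle just short of the brass lid pillar at its left so that it is stopped there, and while the spanner holds that nut turn the steel locknut above it clockwise until it is tight (the clamp nut is already set and must not be turned by more than half a flat, 30 degrees); then lay the spanner flat on the blue mat. Put every black transistor cover that lies on the bench over an output transistor of its own, rim down and flat on the shelf (some lie on their side and must be tipped onto their rim first), and leave everything else on the bench alone.

Things in the scene. Friction and masses are not known exactly. Their poses are not given: they have to be found in the camera images.
- spanner_jaw (a point): steel spanner, 10 mm thick, 180 g, balancing 80 mm behind the jaw. Point: centre of the open jaw, half-way up. x axis: out of the jaw's mouth; the handle runs to -x. Slot 25.5 mm wide, its bottom 14.5 mm behind the point; flared jaw tips reach 21 mm ahead of it; head 50 mm wide
- spanner_handle (a point): point in the spanner's handle 135 mm behind the jaw's centre, half-way up; handle 20 mm wide, 10 thick, straight from 45 to 165 mm behind the jaw; then a ring end, to 211 mm. On the nut, the handle lies across the top edge of the amplifier's rear panel, so the spanner stays level by itself and is grasped beyond that panel
- clamp_nut_low (a point): brass clamp nut: hexagon, 24 mm across flats, 16 high, on a flat steel plate (radius 55 mm, top 80 mm above the bench). Point: on its axis, 5 mm above the plate, where the jaw's centre belongs. x axis: to a corner, away from the robot; y: normal to two flats. The spanner slides on level along +x of this frame, handle towards the robot
- clamp_nut (a joint): turn of the clamp nut, rad, + = clockwise from above; 0 = its setting (starts within 0.04). It turns easily (0.06 N m) and the locknut (0.15 N m on it) drags it along unless it is held. With the spanner on, it can turn clockwise by 0.1 to 0.25 before the pillar stops the handle
- locknut_mid (a point): steel locknut just above the clamp nut: hexagon 24 mm across flats, 13 high (97.5 to 110.5 mm above the bench); the bolt's 16 mm end stands 15 mm above it. Red mark on the top and side of its -y flat. Point: its centre; y axis normal to two flats
- locknut (a joint): turn of the locknut relative to the clamp nut, rad, + = clockwise from above = tightening; starts 0.2 to 1.0, tight from 2.65 on, comes to a hard stop at 3.1. At 0 its red mark faces the transistors (-y of the clamp nut's frame), tight it faces nearly the opposite way (+y); do not force it beyond the stop
- pillar_top (a point): brass lid pillar, 10 mm across, top 100 mm above the bench, just inside the rear panel, 95 mm from the nut's axis on the robot's side, its centre 19.5 mm left of the line on which the fitted spanner's handle lies (handle edges 10 mm off that line). Point: centre of its top. It stops the handle when the nut is turned clockwise
- transistor1 (a point): output transistor 1 of 4 (row along the amplifier's x, 60 mm apart, 1 nearest the robot): can 22 mm across, 9 high, with a screw head (7 mm across, 5 high) 15 mm to either side along x. Point: on the can's axis, at the flat shelf it stands on (60 mm above the bench; clear for 55 mm to either side in y). Axes: the amplifier's
- transistor2 (a point): output transistor 2 of 4 (row along the amplifier's x, 60 mm apart, 1 nearest the robot): can 22 mm across, 9 high, with a screw head (7 mm across, 5 high) 15 mm to either side along x. Point: on the can's axis, at the flat shelf it stands on (60 mm above the bench; clear for 55 mm to either side in y). Axes: the amplifier's
- transistor3 (a point): output transistor 3 of 4 (row along the amplifier's x, 60 mm apart, 1 nearest the robot): can 22 mm across, 9 high, with a screw head (7 mm across, 5 high) 15 mm to either side along x. Point: on the can's axis, at the flat shelf it stands on (60 mm above the bench; clear for 55 mm to either side in y). Axes: the amplifier's
- transistor4 (a point): output transistor 4 of 4 (row along the amplifier's x, 60 mm apart, 1 nearest the robot): can 22 mm across, 9 high, with a screw head (7 mm across, 5 high) 15 mm to either side along x. Point: on the can's axis, at the flat shelf it stands on (60 mm above the bench; clear for 55 mm to either side in y). Axes: the amplifier's
- cover1_center (a point): black transistor cover, open-bottomed box 50 (x) x 34 (y) x 18 (z) mm, walls 3, 20 g. Point: centre; z from rim to closed top. Starts rim down on the mat. Fits over a transistor with x along the amplifier's x, either way, with 3 mm of play, centre then 9 mm above the shelf. Absent in some starts
- cover2_center (a point): black transistor cover, open-bottomed box 50 (x) x 34 (y) x 18 (z) mm, walls 3, 20 g. Point: centre; z from rim to closed top. Starts rim down on the mat. Fits over a transistor with x along the amplifier's x, either way, with 3 mm of play, centre then 9 mm above the shelf. Absent in some starts
- cover3_center (a point): black transistor cover, open-bottomed box 50 (x) x 34 (y) x 18 (z) mm, walls 3, 20 g. Point: centre; z from rim to closed top. Starts on a long side, z level, centre 17 mm above the mat; a push near its upper edge from the closed top towards the rim tips it onto its rim. Fits over a transistor with x along the amplifier's x, either way, with 3 mm of play, centre then 9 mm above the shelf. Absent in some starts
- cover4_center (a point): black transistor cover, open-bottomed box 50 (x) x 34 (y) x 18 (z) mm, walls 3, 20 g. Point: centre; z from rim to closed top. Starts on a long side, z level, centre 17 mm above the mat; a push near its upper edge from the closed top towards the rim tips it onto its rim. Fits over a transistor with x along the amplifier's x, either way, with 3 mm of play, centre then 9 mm above the shelf. Absent in some starts
- mat: blue mat on the bench right of the amplifier, 310 (x) x 375 (y) x 2 mm; origin: centre of its underside, axes along the world's
- amp: amplifier without its lid, 300 (x) x 400 (y) mm plus 36 mm of black fins at -y; origin: centre of its underside on the bench. Rear panel (towards the robot, -x) is 4 mm thick, 80 mm high, its faces 101 and 105 mm from the nut's axis. Nothing on it is higher than 100 mm above the bench but the locknut and the bolt's end (126 mm)
- solder_spool: grey spool of solder standing on the mat among the covers, 48 mm across, 38 high; bystander
- screwdriver: screwdriver lying on the bench beyond the mat; bystander
- flux: small flux bottle, 40 mm across, 85 high; bystander
- fuse_box: green divided fuse box, 70 x 110 x 35; bystander
- meter: hand-held multimeter lying on the bench left of the amplifier, 190 x 90 x 38; bystander
- knob_jar: clear plastic jar, 70 mm across, 70 high; bystander
There are look-alikes about, which are no part of the job. What is shaped like the part that bears cover4_center but purple or white is not meant.

How it is judged:
By the outcome, as a careful person would: the job done as asked, in the order asked, and still so for the second after the job is handed in, with the robot touching nothing.
Of cover1, cover2, cover3, cover4 only 2 to 4 are there at a start; the rules pass over those that are not, and their reading is None.
At some moment in a run one of cover1, cover2 may be knocked a few centimetres aside while the robot is not near it.
It also fails if it takes over 210 s, if anything falls off the work surface, if the arm or the gripper's body presses on something with over 40 N, if the wrist force passes 120 N, or if a joint passes its speed limit or range.

### The arm

A 7-joint arm with a two-finger parallel gripper is mounted at the origin on the work surface. World frame = base frame: x ahead of the robot, y to its left, z up, the work surface at z = 0. Lengths are in mm, angles in rad, forces in N, time in s.
With the tool pointing down it reaches from about 425 to 950 mm from the base axis. Payload 4.7 kg.
Tool frame: the origin (TCP) lies on the centre line of the jaws, within the pads' length; the fingertips stand env.tip_reach ahead of it and the grasp point (between the pads) is the TCP (env.tip_reach is the distance from the TCP to the fingertips, in mm); z points along the fingers, y is the line along which they close (so a half turn about z gives the same grasp; the last joint's range is limited). The gripper opens to 85 mm and grips with 20 to 120 N. Pads are 22 mm wide; open, the fingers measure 114 mm over their backs; the gripper's body (76 mm by 85 mm) begins 54 mm behind the grasp point. The pads swing forward as they close: fully open they stand 13 mm farther back than shut.
Start: joints at [-1.284, 0.469, -0.049, 1.532, 0.024, 1.141, -0.082], TCP at [209.599, 641.65, 250.335] pointing down, gripper open.
Joint ranges: [-2.59, 2.59], [-0.33, 1.99], [-1.39, 1.29], [0.1, 2.45], [-1.04, 4.18], [0.21, 1.99], [-2.66, 2.66]. Speed limits (rad/s): [2.57, 2.57, 3.14, 3.14, 3.14, 3.14, 3.14].

### API

Orientations are given as a unit quaternion [w, x, y, z].
In Python, from workcell import env, viewer, ticket, look_for, masks_of, pinpoint gives the robot as it stands.
- The arm moves only by the tool play_rows, never from a script. Its argument "commands" is text: rows parted by semicolons, each of 4 numbers parted by spaces: the shift along the tool's x, y, z in m, then the turn about the tool's z in degrees. A call has 1 to 10 rows; each row shifts and turns the commanded pose from where the row before left it, along the tool's axes as they then stand; what a row does not reach is not made up. A row lasts 1/12 s, in which the tool goes at most 41.7 mm and 7.16 degrees, less where a joint would pass 70% of its speed; a pose out of reach is approached as far as the arm can. A call with a gripper value outside its range is refused whole. "hand" is the closure in counts, from 0 (fully open) to 255 (shut), set as the call begins (left out, the last holds). The fingers move at their own pace and stop on an object; "squeeze" is the grip in N (left out, the last holds). Time passes only in rows, so rows that do not move let the fingers close. It gives the time, the measured TCP pose, the force, the opening and the grip force at its end, in the units of the state.
- env.get_state(): the state, without advancing time (a new reading comes with each control period).
- viewer.capture(name): name is "scene" or "top" or "wrist"; returns a dict with "frame" (480x640x3 uint8, red, green, blue), "z_map" (480x640 float32, mm along the optical axis (not along the pixel's ray), 0 where there is no reading), "K" (3x3 intrinsics, pixels), "dist_coeffs" ([k1, k2, p1, p2, k3] as OpenCV has them; the pictures are not rectified), "T" (4x4, takes a point from camera to world coordinates). Camera axes: x right, y down, z forward; pixel columns grow to the right and rows downward; lengths in mm; the calibration is good to about 2 mm. A picture is of the moment at which its call begins.
- ticket.hand_in(): hands the job in; it is judged then, once.
Trained networks look in the newest picture that a camera, given by its name, has taken for a name from the list of things; names that differ only in an ending like _2 or _b are one class to them, and where a whole thing is asked for, a point or a joint stands for the part that bears it (a point fixed in the world has none). Each returns a list of dicts, best first, with "p" (0 to 1); they miss things now and then, are a little off and sometimes report something else, mostly with a low value. They report only what shows in the picture. A call takes as long as a camera call. They do not tell look-alikes from the thing itself.
- look_for(camera, query): "bbox" ([left, top, right, bottom] in pixels, round what is visible of it).
- masks_of(camera, query): "mask" (480x640 bool, what is visible of it) and "bbox" ([left, top, right, bottom] in pixels, round what is visible of it).
- pinpoint(camera, query): "position" ([column, row] in pixels: a listed point, or the origin of a listed thing).
The state is a dict: "time": time; "qpos": joint angles; "joint_velocities": joint speeds; "joint_torque": joint torques, N m; "tool_pos": TCP position; "tcp_rot": TCP orientation; "wrist_force": force on the tool from outside, world axes, zero at the start; "wrist_torque": the same for the moment, N m; "grip_width": finger opening in mm; "finger_force": force on a finger pad.
Only numpy, scipy, OpenCV 4.12 (cv2) and the standard library are available. Lean on these libraries where they do the work, as an engineer would, in place of code of your own. Each camera call takes 0.05 s, during which the arm holds its last target. There are 200 camera calls.

## Working session

There is one attempt and no reset: what is moved stays moved. The work goes in short steps, Python scripts to look and compute and a tool call to move; the robot and the scene stay as the last step left them, time stands still between calls to the robot, and variables do not carry over. Pictures are saved under pics/ and viewed, at most 14 in all, crops included, and the job is handed in when it is done.

Besides the shell and the picture viewer there is one more tool, called by a JSON object that holds its "fn" and its "kwargs". play_rows: Moves the arm, as the interface text tells. Its arguments: {"type":"object","properties":{"commands":{"type":"string"},"hand":{"type":"number"},"squeeze":{"type":"number"}},"required":["commands"]}

```bash
ls; mkdir -p pics; cat > h.py <<'E'
import numpy as np, cv2
from workcell import env, viewer, ticket, look_for, masks_of, pinpoint
from scipy.spatial.transform import Rotation as R
def cap(n,save=None):
    c=viewer.capture(n)
    if save: cv2.imwrite('pics/'+save+'.png',c['frame'][:,:,::-1])
    return c
def ray(c,px):
    p=cv2.undistortPoints(np.array([[px]],float),c['K'],c['dist_coeffs'])[0,0]
    return np.array([p[0],p[1],1.])
def at_z(c,px,z):
    d=c['T'][:3,:3]@ray(c,px); o=c['T'][:3,3]
    return o+d*(z-o[2])/d[2]
def by_depth(c,px):
    u,v=int(round(px[0])),int(round(px[1])); w=c['z_map'][max(0,v-1):v+2,max(0,u-1):u+2]; w=w[w>0]
    if len(w)==0: return None
    return (c['T']@np.append(ray(c,px)*np.median(w),1))[:3]
def cloud(c,mask):
    v,u=np.nonzero(mask&(c['z_map']>0))
    p=cv2.undistortPoints(np.stack([u,v],1).astype(float)[:,None],c['K'],c['dist_coeffs'])[:,0]
    d=c['z_map'][v,u][:,None]
    return np.hstack([p*d,d])@c['T'][:3,:3].T+c['T'][:3,3]
def tcp():
    s=env.get_state(); q=s['tcp_rot']
    return np.array(s['tool_pos']),R.from_quat([q[1],q[2],q[3],q[0]])
def st():
    s=env.get_state(); p,r=tcp()
    print('t',round(s['time'],2),'tcp',np.round(p,1),'x',np.round(r.as_matrix()[:,0],3),'y',np.round(r.as_matrix()[:,1],3),'z',np.round(r.as_matrix()[:,2],3),'F',np.round(s['wrist_force'],1),'w',round(s['grip_width'],1),'q',np.round(s['qpos'],2))
def go(target,yaw=None):
    """offset in tool axes (m) to world target; yaw= desired world angle of tool y axis deg (mod 180)"""
    p,r=tcp(); d=r.inv().apply(np.array(target)-p)/1000
    out=list(np.round(d,4))
    if yaw is not None:
        y=r.as_matrix()[:,1]; a=np.degrees(np.arctan2(y[1],y[0]))
        e=(a-yaw+90)%180-90   # tool z down: + turn = clockwise from above
        out.append(round(e,2))
    print(out)
E
python3 - <<'E'
from h import *
np.set_printoptions(suppress=True,precision=1)
st(); print('tip',env.tip_reach)
names=['spanner_jaw','spanner_handle','clamp_nut_low','locknut_mid','pillar_top','transistor1','transistor2','transistor3','transistor4','cover1_center','cover2_center','cover3_center','cover4_center','mat','amp','solder_spool']
for cn in ['scene','top']:
    c=cap(cn,cn+'0'); print(cn,c['T'][:3])
    for n in names:
        for d in pinpoint(cn,n)[:5]:
            if d['p']>.3: print(n,round(d['p'],2),np.round(d['position'],1),by_depth(c,d['position']))
E
```

```text
pics
t 0.0 tcp [209.5 641.1 249.2] x [-1.   0.3 -0. ] y [ 0.3  1.  -0. ] z [-0. -0. -1.] F [-0. -1.  0.] w 85.6 q [-1.3  0.5 -0.1  1.5  0.   1.1 -0.1]
tip 19.0
scene [[   0.8    0.4   -0.4 1000.4]
 [   0.6   -0.6    0.5 -584.1]
 [  -0.    -0.7   -0.7  960.1]]
spanner_jaw 0.6 [226.6 416.1] [ 623.8 -404.7    2.6]
spanner_handle 0.64 [181.6 384.3] [ 498.1 -414.7   11.3]
spanner_handle 0.34 [368.1 348.1] [ 788.6 -111.8   42.7]
clamp_nut_low 0.6 [357.9 217.9] [565.1 183.8  88. ]
clamp_nut_low 0.46 [227.8 416.5] [ 625.9 -403.5    1.2]
locknut_mid 0.37 [360.8 211.1] [568.9 189.5 111.5]
pillar_top 0.94 [337.  194.8] [472.6 215.8 100.2]
pillar_top 0.65 [376.1 279.6] [709.8  46.3  68.4]
transistor1 0.78 [311.5 250.7] [524.7  26.2  69.6]
transistor1 0.71 [330.5 262.3] [585.1  27.1  64.7]
transistor1 0.69 [351.  272.3] [645.7  31.   64.8]
transistor1 0.66 [240. 348.] [ 536.6 -270.3    3.1]
transistor1 0.6 [371.6 281.3] [703.7  35.   68.7]
transistor2 0.78 [311.5 250.7] [524.7  26.2  69.6]
transistor2 0.71 [330.5 262.3] [585.1  27.1  64.7]
transistor2 0.69 [351.  272.3] [645.7  31.   64.8]
transi
[... 1858 characters left out ...]
[332.1 218.7] [583.   34.5  70.8]
transistor3 0.58 [327.6 176. ] [705.3  43.7  69. ]
transistor4 0.74 [328.4 200.4] [635.6  43.5  68.4]
transistor4 0.58 [332.1 218.7] [583.   34.5  70.8]
transistor4 0.58 [327.6 176. ] [705.3  43.7  69. ]
cover1_center 0.58 [398.2 206. ] [ 618.5 -160.4   19.3]
cover1_center 0.37 [334.1 221.1] [576.1  29.1  69.3]
cover2_center 0.63 [400.3 260.7] [ 458.5 -161.1   18.9]
cover4_center 0.57 [438.6 260.4] [ 456.1 -270.5   32.9]
cover4_center 0.52 [470.1 319.4] [ 282.9 -356.1   34.4]
mat 0.59 [437.1 234.2] [ 533.3 -274.3    4.3]
amp 0.79 [282.7 212.6] [603.7 173.4  79.8]
amp 0.44 [159.9 258.8] [483.7 536.4  44.4]
solder_spool 0.5 [415.2 233.4] [ 535.8 -203.9   41.8]
```

```bash
python3 - <<'E'
import cv2
a=cv2.imread('pics/scene0.png');cv2.imwrite('pics/scene0b.png',cv2.resize(a[150:450,120:520],(800,600),interpolation=cv2.INTER_CUBIC))
a=cv2.imread('pics/top0.png');cv2.imwrite('pics/top0b.png',cv2.resize(a[120:345,220:520],(800,600),interpolation=cv2.INTER_CUBIC))
E
```

```text
(no output)
```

View pics/scene0b.png

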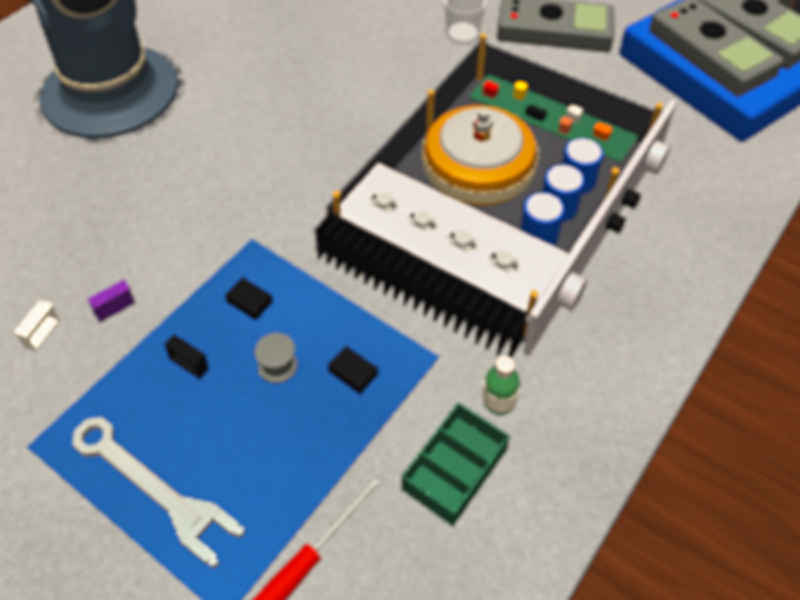

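View pics/top0b.png

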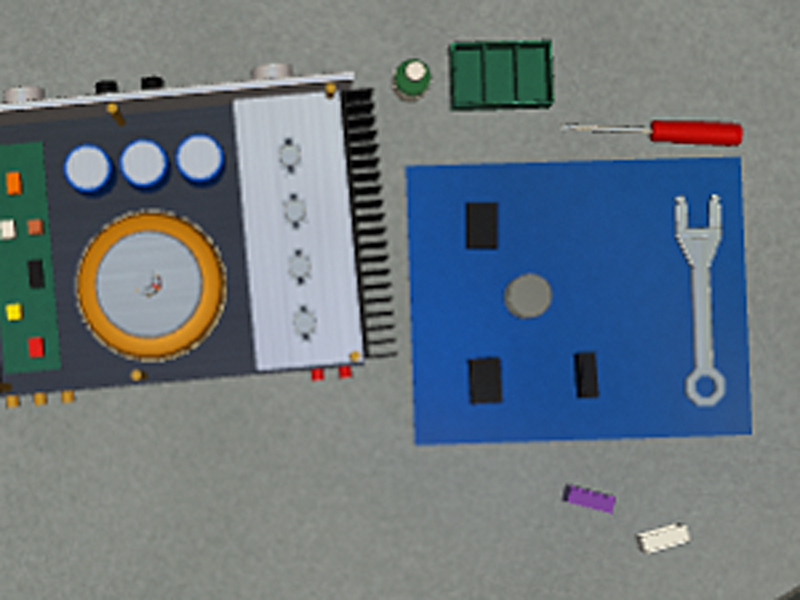

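The amplifier is turned about 3°. There are three black covers: two rim down at crop-top (482,225) and (485,380), and one on its side at (586,375). The spanner lies at the right of the mat with its jaw towards +x. Purple and white decoys lie off the mat. I'll go above the nut next.

```bash
python3 - <<'E'
from h import *
st(); go([500,185,280],93)
E
```

```text
t 1.7 tcp [209.6 641.6 250.3] x [-0.951  0.311  0.   ] y [0.311 0.951 0.   ] z [-0.  0. -1.] F [-0.4 -0.2  1. ] w 85.2 q [-1.28  0.47 -0.05  1.53  0.02  1.14 -0.08]
[np.float64(-0.4179), np.float64(-0.3439), np.float64(-0.0297), np.float64(-21.09)]
```

{"fn": "play_rows", "kwargs": {"commands": "-0.026 -0.0215 -0.002 0;-0.026 -0.0215 -0.002 0;-0.026 -0.0215 -0.002 0;-0.026 -0.0215 -0.002 0;-0.026 -0.0215 -0.002 0;-0.026 -0.0215 -0.002 0;-0.026 -0.0215 -0.002 0;-0.026 -0.0215 -0.002 0"}}

```text
time: 2.37
tool_pos: [354.6, 412.1, 266.6]
tcp_rot: [0.0, 0.157, 0.988, 0.0]
wrist_force: [1.2, 0.5, -0.1]
grip_width: 85.5
finger_force: 0.0
```

{"fn": "play_rows", "kwargs": {"commands": "-0.026 -0.0215 -0.002 0;-0.026 -0.0215 -0.002 0;-0.026 -0.0215 -0.002 0;-0.026 -0.0215 -0.002 0;-0.026 -0.0215 -0.002 0;-0.026 -0.0215 -0.002 0;-0.026 -0.0215 -0.002 0;-0.026 -0.0215 -0.002 0;0 0 0 -7;0 0 0 -7"}}

```text
time: 3.2
tool_pos: [499.5, 182.8, 282.6]
tcp_rot: [0.0, 0.036, 0.999, -0.0]
wrist_force: [-0.2, 1.0, -0.5]
grip_width: 85.0
finger_force: 0.0
```

{"fn": "play_rows", "kwargs": {"commands": "0 0 0 -7;0 0 0 0;0 0 0 0"}}

```text
time: 3.45
tool_pos: [498.2, 185.4, 282.4]
tcp_rot: [0.0, -0.024, 1.0, 0.0]
wrist_force: [0.6, -0.8, -0.0]
grip_width: 84.9
finger_force: 0.0
```

```bash
python3 - <<'E'
from h import *
np.set_printoptions(suppress=True,precision=1)
st()
c=cap('wrist','w1'); print(c['T'])
for n in ['clamp_nut_low','locknut_mid','pillar_top','transistor1']:
    for d in pinpoint('wrist',n)[:5]:
        if d['p']>.2: print(n,round(d['p'],2),np.round(d['position'],1),by_depth(c,d['position']))
E
```

```text
t 3.45 tcp [498.2 185.4 282.4] x [-1. -0. -0.] y [-0.  1.  0.] z [ 0.  0. -1.] F [ 0.6 -0.8 -0. ] w 84.9 q [-0.6  0.2  0.1  1.8 -0.   1.1  1.2]
[[ -0.    1.    0.3 425.4]
 [  1.    0.    0.  181.9]
 [  0.    0.3  -1.  406.2]
 [  0.    0.    0.    1. ]]
clamp_nut_low 0.95 [321.3 281.7] [554.7 192.6 109.3]
locknut_mid 0.72 [321.3 292.8] [558.6 192.6 123. ]
pillar_top 0.82 [345.9 182.4] [470.5 208.4 100. ]
pillar_top 0.37 [303.5 289.4] [576.  177.3  80.3]
pillar_top 0.23 [159.6 277.2] [575.1  37.6  69.2]
transistor1 0.87 [177.4 383.5] [482.6 153.5 335.2]
transistor1 0.71 [152.4 221.5] [519.6  34.8  68.9]
transistor1 0.61 [160.3 276.9] [574.8  38.3  69.1]
```

View pics/w1.png

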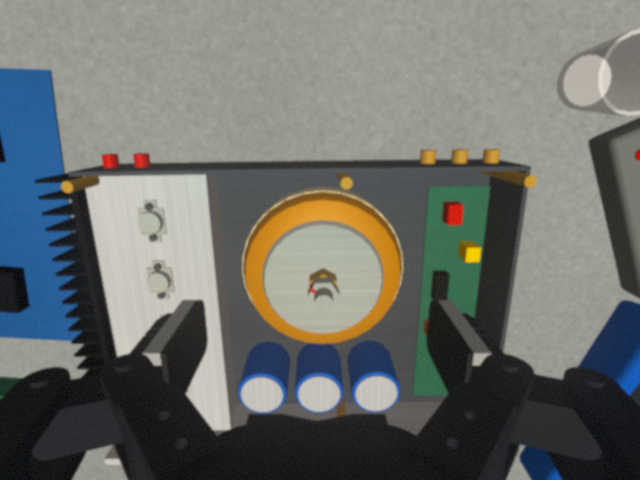

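The amplifier fills the view, with the pillar at (346,182), the nut at about (321,285) and the transistors at (150,222) and (160,280). Next I'll fit the plate circle and the panel line.

```bash
cat >> h.py <<'E'
from scipy.optimize import least_squares
def circ(P):
    f=lambda a:np.hypot(P[:,0]-a[0],P[:,1]-a[1])-a[2]
    return least_squares(f,[*P.mean(0)[:2],55],loss='soft_l1').x
E
python3 - <<'E'
from h import *
np.set_printoptions(suppress=True,precision=2)
for cn in ['wrist','top','scene']:
    c=cap(cn); P=cloud(c,np.ones((480,640),bool))
    D=np.hypot(P[:,0]-565,P[:,1]-192)
    m=(abs(P[:,2]-80)<3)&(D<75); Q=P[m]
    # boundary of plate: extreme radius by angle
    ce=Q[:,:2].mean(0)
    for _ in range(5):
        a=np.arctan2(Q[:,1]-ce[1],Q[:,0]-ce[0]); r=np.hypot(*(Q[:,:2]-ce).T)
        B=np.array([Q[(a>=t)&(a<t+.2)][np.argmax(r[(a>=t)&(a<t+.2)])] for t in np.arange(-3.14,2.9,.2) if ((a>=t)&(a<t+.2)).any()])
        o=circ(B); ce=o[:2]
    print(cn,'plate',o,'n',m.sum(),'zmed',np.median(Q[:,2]))
    # bolt
    for lo,hi in [(118,132),(98,114)]:
        k=(P[:,2]>lo)&(P[:,2]<hi)&(D<25); print('  z',lo,k.sum(),P[k].mean(0),P[k].min(0),P[k].max(0))
    k=(abs(P[:,2]-80)<4)&(P[:,0]>440)&(P[:,0]<490)&(P[:,1]>0)&(P[:,1]<330)&(abs(P[:,1]-210)>15)
    if k.sum()>20:
        pf=np.polyfit(P[k,1],P[k,0],1);res=P[k,0]-np.polyval(pf,P[k,1]);k2=abs(res)<4;pf=np.polyfit(P[k,1][k2],P[k,0][k2],1)
        print('  panel slope deg',np.degrees(np.arctan(pf[0])),'x at y=194',np.polyval(pf,194),k2.sum())
    # transistor cans
    k=(P[:,2]>66.5)&(P[:,2]<73)&(P[:,0]>490)&(P[:,0]<740)&(P[:,1]>5)&(P[:,1]<70)
    Q=P[k]; 
    for x0 in (522,582,642,702):
        q=Q[abs(Q[:,0]-x0)<20]
        if len(q)>3: print('  T',x0,len(q),q.mean(0))
    k=(P[:,2]>94)&(P[:,2]<104)&(np.hypot(P[:,0]-470.5,P[:,1]-208)<15)
    if k.sum(): print('  pillar',k.sum(),P[k].mean(0))
E
```

```text
wrist plate [565.63 194.84  56.26] n 9342 zmed 80.16351489433953
  z 118 349 [565.03 194.68 125.28] [557.99 187.19 118.08] [574.61 202.27 128.15]
  z 98 466 [560.37 194.2  108.46] [553.54 181.1   98.06] [576.24 208.39 113.94]
  panel slope deg -3.471922818610989 x at y=194 463.4338476231006 1801
  T 522 421 [520.59  31.82  68.86]
  T 582 371 [580.45  35.49  68.94]
  pillar 133 [470.09 208.36 100.02]
top plate [568.27 193.35  60.21] n 416 zmed 79.93869402616212
  z 118 5 [569.55 190.82 125.2 ] [566.5  186.99 119.65] [571.7  194.24 129.33]
  z 98 14 [570.04 188.29 108.33] [559.12 182.04 101.44] [576.15 201.72 112.88]
  panel slope deg -3.38002629125174 x at y=194 461.93454411631427 68
  T 522 42 [520.61  32.94  69.08]
  T 582 45 [579.15  32.9   68.94]
  T 642 48 [640.64  38.48  69.19]
  T 702 51 [698.72  37.39  68.74]
scene plate [568.33 195.47  56.21] n 695 zmed 80.69279524000137
  z 118 33 [567.24 194.45 125.59] [558.91 186.09 118.16] [575.84 204.3  131.88]
  z 98 57 [570.68 190.34 107.46] [556.46 182.48  98.02] [579.59 206.26 113.97]
  panel slope deg -3.4268184772331938 x at y=194 464.4350967015707 172
  T 522 50 [522.09  31.67  69.74]
  T 582 44 [581.87  35.68  69.12]
  T 642 51 [641.74  38.42  69.52]
  T 702 54 [702.1   42.4   69.59]
  pillar 15 [471.43 209.92  99.  ]
```

{"fn": "play_rows", "kwargs": {"commands": "0.0037 -0.0393 0.001 0;0.0037 -0.0393 0.001 0;0.0037 -0.0393 0.001 0;0.0037 -0.0393 0.001 0;0.0037 -0.0393 0.001 0;0.0037 -0.0393 0.001 0;0.0037 -0.0393 0.001 0;0.0037 -0.0393 0.001 0;0.0037 -0.0393 0.001 0;0.0037 -0.0393 0.001 0"}}

```text
time: 4.68
tool_pos: [480.8, -210.7, 272.5]
tcp_rot: [0.0, -0.025, 1.0, 0.0]
wrist_force: [0.3, 0.9, 0.0]
grip_width: 85.4
finger_force: 0.0
```

{"fn": "play_rows", "kwargs": {"commands": "0.0037 -0.0393 0.001 0;0.0037 -0.0393 0.001 0;0.0037 -0.0393 0.001 0;0.0037 -0.0393 0.001 0;0.0037 -0.0393 0.001 0;0 0 0 0;0 0 0 0;0 0 0 0"}}

```text
time: 5.35
tool_pos: [472.8, -405.6, 266.8]
tcp_rot: [-0.0, -0.025, 1.0, 0.001]
wrist_force: [-0.1, 0.9, 0.1]
grip_width: 85.3
finger_force: 0.0
```

```bash
python3 - <<'E'
from h import *
np.set_printoptions(suppress=True,precision=2)
st()
c=cap('wrist','w2')
for n in ['spanner_jaw','spanner_handle','cover1_center','cover3_center']:
    for d in pinpoint('wrist',n)[:4]:
        if d['p']>.2: print(n,round(d['p'],2),np.round(d['position'],1),at_z(c,d['position'],7),by_depth(c,d['position']))
for d in masks_of('wrist','spanner_jaw')[:2]:
    P=cloud(c,d['mask']); P=P[(P[:,2]>7)&(P[:,2]<18)]; print(d['p'],len(P),P.min(0),P.max(0),np.median(P[:,2]))
    for x0 in range(440,680,15):
        q=P[abs(P[:,0]-x0)<4]
        if len(q): print(x0,q[:,1].min(),q[:,1].max(),len(q), np.median(q[:,1]))
E
```

```text
t 5.35 tcp [ 472.8 -405.6  266.8] x [-1.   -0.05  0.  ] y [-0.05  1.    0.  ] z [-0.  0. -1.] F [-0.1  0.9  0.1] w 85.3 q [ 0.27  0.39  0.5   1.67 -0.21  1.13  2.45]
spanner_jaw 0.97 [307.8 335.5] [ 634.79 -406.61    7.  ] [ 637.91 -406.57    1.89]
spanner_handle 0.73 [312.1 218.5] [ 495.79 -408.3     7.  ] [ 494.36 -408.32   12.73]
cover1_center 0.59 [515.2 338. ] [ 626.86 -165.09    7.  ] [ 618.93 -173.63   20.41]
cover1_center 0.35 [434.2 259.9] [ 535.21 -273.85    7.  ] [ 536.9  -272.15    2.2 ]
cover3_center 0.52 [450.1 187.4] [ 455.77 -268.56    7.  ] [ 451.48 -279.4    36.53]
0.79 4607 [ 418.99 -434.11    7.03] [ 651.42 -384.71   14.66] 12.069772959093825
440 -429.988811408822 -388.9572253640712 144 -421.84428565492584
455 -427.4918802776567 -393.45012498757956 225 -410.1758660316263
470 -418.57125900578814 -400.2275027751852 140 -409.4692941159544
485 -419.3788688012153 -399.6531524149235 149 -409.7734638878959
500 -419.5594215480201 -399.6955287353477 144 -409.19815992429085
515 -419.15615788924634 -399.90414638500266 136 -409.556565012542
530 -419.44904070534216 -400.1473958094704 131 -409.7963291827551
545 -419.06992115968274 -399.52248274225167 127 -409.33331433573164
560 -419.4364630896412 -400.7763315931339 118 -409.75693822734314
575 -422.12154448626006 -396.67967361710316 146 -409.07451404113243
590 -428.38309423448067 -390.2454097367192 213 -409.3464100439507
605 -433.4586408673902 -385.08572832496503 283 -409.7055590188133
620 -434.1056766637878 -385.2364175899177 124 -396.60022128196135
635 -433.7237047789925 -384.7070778613607 120 -409.72085480291327
650 -433.4210866337443 -384.7934956650133 52 -391.8866397539766
```

View pics/w2.png

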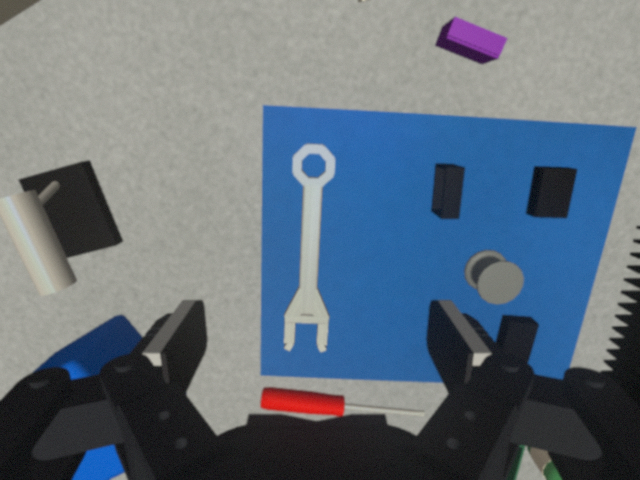

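The spanner is parallel to world x at y=-409.5. Jaw at x≈630, handle point at x≈495, top at z=12 as expected. Going to grasp it.

{"fn": "play_rows", "kwargs": {"commands": "-0.022 -0.005 0.025 0;0 0 0.035 2.8;0 0 0.035 0;0 0 0.035 0;0 0 0.035 0;0 0 0.03 0;0 0 0 0;0 0 0 0", "hand": 130}}

```text
time: 6.32
tool_pos: [494.5, -409.0, 71.4]
tcp_rot: [-0.001, -0.001, 1.0, 0.001]
wrist_force: [-0.4, -0.3, 1.0]
grip_width: 42.1
finger_force: 0.0
```

```bash
python3 - <<'E'
from h import *
np.set_printoptions(suppress=True,precision=2)
st(); go([495,-409.5,22],90)
E
```

```text
t 6.32 tcp [ 494.5 -409.    71.4] x [-1. -0.  0.] y [-0.  1.  0.] z [-0.  0. -1.] F [-0.4 -0.3  1. ] w 42.1 q [ 0.33  0.64  0.42  1.78 -0.34  0.8   2.49]
[np.float64(-0.0006), np.float64(-0.0005), np.float64(0.0494), np.float64(0.14)]
```

{"fn": "play_rows", "kwargs": {"commands": "-0.0005 -0.0005 0.02 0;0 0 0.02 0;0 0 0.009 0;0 0 0 0;0 0 0 0;0 0 0 0"}}

```text
time: 6.82
tool_pos: [496.4, -411.4, 25.3]
tcp_rot: [0.001, -0.001, 1.0, -0.001]
wrist_force: [-0.0, -1.4, 0.4]
grip_width: 41.8
finger_force: 0.0
```

{"fn": "play_rows", "kwargs": {"commands": "0 0 0 0;0 0 0 0;0 0 0 0;0 0 0 0;0 0 0 0;0 0 0 0", "hand": 255, "squeeze": 110}}

```text
time: 7.32
tool_pos: [496.1, -411.0, 25.1]
tcp_rot: [0.001, -0.001, 1.0, -0.0]
wrist_force: [-0.9, 1.0, 6.9]
grip_width: 15.7
finger_force: 107.8
```

{"fn": "play_rows", "kwargs": {"commands": "0 0 -0.01 0;0 0 -0.02 0;0 0 -0.035 0;0 0 -0.035 0;0 0 -0.035 0;0 0 -0.035 0;0 0 0 0;0 0 0 0"}}

```text
time: 7.98
tool_pos: [496.0, -411.3, 196.2]
tcp_rot: [0.002, -0.001, 1.0, -0.001]
wrist_force: [0.3, 0.2, -2.4]
grip_width: 15.5
finger_force: 108.2
```

```bash
python3 - <<'E'
from h import *
np.set_printoptions(suppress=True,precision=2)
st()
c=cap('wrist','w3')
m=masks_of('wrist','spanner_jaw')
for d in m[:2]:
    P=cloud(c,d['mask']); print(d['p'],len(P),P.min(0),P.max(0)); P=P[abs(P[:,2]-170)<35]
    for x0 in range(430,680,15):
        q=P[abs(P[:,0]-x0)<4]
        if len(q): print(x0,q[:,1].min(),q[:,1].max(),len(q), np.median(q[:,2]))
E
```

```text
t 7.98 tcp [ 496.  -411.3  196.2] x [-1. -0. -0.] y [-0.  1. -0.] z [ 0. -0. -1.] F [ 0.3  0.2 -2.4] w 15.5 q [ 0.28  0.49  0.49  1.7  -0.27  1.01  2.43]
0.69 16368 [ 416.82 -459.77    0.89] [ 549.97 -362.45  252.  ]
430 -432.2587138969301 -390.59106169580514 1770 183.8881283856704
445 -432.76563365122684 -390.2797884566744 1353 183.5432615052601
460 -425.13329749617964 -398.145669177173 1172 183.48956905651914
475 -421.30326566425254 -401.270462684459 959 183.2800547516687
490 -419.03761051030557 -403.3316082897876 723 183.26054809379215
505 -418.83840537502954 -403.506556166749 654 183.19283786725623
520 -419.9424343530752 -401.92822932651205 672 183.01640771990895
535 -420.65472498543795 -401.1212478366045 664 182.82290586783466
550 -420.86693401293417 -400.8772921292386 253 182.6000860414437
```

{"fn": "play_rows", "kwargs": {"commands": "0 0.015 0 0;0.001 0.035 0 0;0.001 0.035 0 0;0.001 0.035 0 0;0.001 0.035 0 0;0.001 0.035 0 0;0.001 0.035 0 0;0.001 0.035 0 0;0.001 0.035 0 0;0.001 0.035 0 0"}}

```text
time: 8.92
tool_pos: [483.8, -77.7, 191.8]
tcp_rot: [-0.002, -0.001, 1.0, 0.0]
wrist_force: [1.0, 0.2, -1.0]
grip_width: 15.8
finger_force: 108.2
```

{"fn": "play_rows", "kwargs": {"commands": "0.001 0.035 0 0;0.001 0.035 0 0;0.001 0.035 0 0;0.001 0.035 0 0;0.001 0.035 0 0;0.001 0.035 0 -1.5;0.001 0.035 0 -2;0.001 0.015 0 0;0 0 0 0"}}

```text
time: 9.67
tool_pos: [472.6, 184.7, 191.6]
tcp_rot: [-0.002, -0.036, 0.999, 0.0]
wrist_force: [0.5, 0.3, -2.8]
grip_width: 15.8
finger_force: 108.2
```

```bash
python3 - <<'E'
from h import *
np.set_printoptions(suppress=True,precision=2)
st(); go([395,184.4,150],93.5); go([566-176*np.cos(np.radians(3.5)),194.8-176*np.sin(np.radians(3.5)),150],93.5)
for cn in ['scene','top']:
    c=cap(cn,cn+'1')
    for d in pinpoint(cn,'spanner_jaw')[:2]: print(cn,d['p'],at_z(c,d['position'],env.get_state()['tool_pos'][2]-18),by_depth(c,d['position']))
    for d in masks_of(cn,'spanner_jaw')[:2]:
        P=cloud(c,d['mask']); P=P[(P[:,2]>130)&(P[:,2]<200)]
        if len(P)>10:
            mu=P.mean(0);u,s,v=np.linalg.svd(P-mu,full_matrices=False);a=v[0]*np.sign(v[0][0]); q=(P-mu)@a
            print(cn,d['p'],len(P),'axis',a,'mean',mu,'ends',mu+a*np.percentile(q,.5),mu+a*np.percentile(q,99.5))
E
```

```text
t 9.67 tcp [472.6 184.7 191.6] x [-1.   -0.07  0.  ] y [-0.07  1.    0.  ] z [-0.  0. -1.] F [ 0.5  0.3 -2.8] w 15.8 q [-0.68  0.26  0.27  2.   -0.09  0.89  1.28]
[np.float64(0.0773), np.float64(0.0052), np.float64(0.0419), np.float64(0.62)]
[np.float64(0.082), np.float64(0.0052), np.float64(0.0419), np.float64(0.62)]
scene 0.87 [604.41 203.36 173.9 ] [600.89 210.35 166.92]
scene 0.45 [604.87 126.51 173.9 ] [571.77 185.98 108.1 ]
scene 0.84 592 axis [ 1.    0.09 -0.02] mean [531.54 188.09 177.58] ends [399.47 175.83 179.7 ] [624.22 196.7  176.09]
scene 0.71 21 axis [ 1.   -0.09 -0.04] mean [598.85 205.03 174.73] ends [525.26 211.77 177.58] [631.46 202.05 173.47]
top 0.84 [611.12 184.28 174.72] [620.72 192.73  76.88]
top 0.38 [517.99  30.43 174.72] [522.    28.94  67.86]
top 0.87 371 axis [ 0.99  0.1  -0.01] mean [584.06 185.94 177.36] ends [544.06 181.92 177.73] [626.99 190.26 176.96]
```

{"fn": "play_rows", "kwargs": {"commands": "0.02 0.0015 0.005 0.6;0.03 0.002 0.01 0;0.027 0.0015 0.01 0;0 0 0.01 0;0 0 0.007 0;0 0 0 0;0 0 0 0"}}

```text
time: 10.55
tool_pos: [399.4, 179.7, 151.5]
tcp_rot: [0.0, -0.025, 1.0, 0.0]
wrist_force: [1.0, 0.1, -1.6]
grip_width: 15.6
finger_force: 108.3
```

```bash
python3 - <<'E'
from h import *
np.set_printoptions(suppress=True,precision=2)
st()
for cn in ['scene','top','scene','top']:
    c=cap(cn)
    for d in masks_of(cn,'spanner_jaw')[:1]:
        z0=env.get_state()['tool_pos'][2]-13
        P=cloud(c,d['mask']); P=P[(abs(P[:,2]-z0)<8)]
        k=[]
        for x0 in range(325,560,15):
            q=P[abs(P[:,0]-x0)<7]
            if len(q)>3: k.append((x0,(q[:,1].min()+q[:,1].max())/2,q[:,1].max()-q[:,1].min(),q[:,2].mean()))
        k=np.array(k); print(cn,P[:,0].min(),P[:,0].max()); print(k)
        h=k[(k[:,0]>400)]; print('slope',np.degrees(np.polyfit(h[:,0],h[:,1],1)[0]))
c=cap('wrist')
P=cloud(c,np.ones((480,640),bool)); P=P[(abs(P[:,2]-z0)<8)&(abs(P[:,1]-185)<40)]
for x0 in range(320,460,12):
    q=P[abs(P[:,0]-x0)<4]
    if len(q)>3: print(x0,(q[:,1].min()+q[:,1].max())/2,q[:,1].max()-q[:,1].min(),np.median(q[:,2]),len(q))
E
```

```text
t 10.55 tcp [399.4 179.7 151.5] x [-1.   -0.05 -0.  ] y [-0.05  1.   -0.  ] z [ 0.  0. -1.] F [ 1.   0.1 -1.6] w 15.6 q [-0.74  0.21  0.25  2.19 -0.08  0.75  1.18]
scene 322.79169014532033 553.9558885740821
[[325.   178.03  27.12 139.57]
 [340.   174.34  34.74 138.74]
 [355.   166.33  19.   138.44]
 [370.   173.56  12.23 138.45]
 [415.   179.79  17.29 139.72]
 [430.   181.95  18.44 138.81]
 [445.   183.45  23.36 138.7 ]
 [460.   185.53  25.79 137.61]
 [475.   185.57  24.13 137.97]
 [490.   185.93  35.41 138.66]
 [505.   186.13  47.4  137.8 ]
 [520.   186.47  47.74 137.54]
 [535.   186.41  48.73 136.81]
 [550.   188.24  43.73 136.2 ]]
slope 2.8823218905860095
top 439.8850901917649 553.8064798651562
[[445.   182.02  18.5  138.1 ]
 [460.   184.03  19.92 137.66]
 [475.   184.88  22.58 138.26]
 [490.   185.53  35.4  138.52]
 [505.   185.97  46.22 137.83]
 [520.   186.73  49.45 137.47]
 [535.   187.55  46.57 137.9 ]
 [550.   187.02  45.93 136.98]]
slope 2.661207975364553
scene 322.20564489970434 558.0399383899403
[[325.   178.96  29.65 139.2 ]
 [340.   176.08  35.97 138.  ]
 [355.   171.05
[... 826 characters left out ...]
.99203432675696 41.28479931607228 139.45720571745022 1830
344 177.1467191502735 42.50099549674306 139.18092851275657 1205
356 177.0133092289831 40.403260328567626 139.05659780757895 1849
368 178.51639847828875 20.37577093706804 138.82368138379547 1037
380 179.2226947674901 20.19153548144496 138.65092658755296 965
392 179.85510814676823 42.6389871426087 139.03724738527058 1122
404 180.56781319928098 16.277826912624732 138.5776851990756 710
416 181.38817659022166 17.29656470617914 138.4436238575645 667
428 182.02591866098697 19.656262924977312 138.23896187936734 693
440 182.82785742369174 19.905441538260447 138.08875055102817 681
452 183.30156131205297 20.174518237257615 137.76727954423683 293
```

{"fn": "play_rows", "kwargs": {"commands": "0.008 0.0043 0 -0.1;0 0 0.01 0;0 0 0.012 0;0 0 0.01 0;0 0 0.006 0;0 0 0 0;0 0 0 0;0 0 0 0"}}

```text
time: 11.67
tool_pos: [390.3, 184.3, 113.7]
tcp_rot: [0.0, -0.027, 1.0, 0.0]
wrist_force: [0.3, 0.4, -1.2]
grip_width: 15.6
finger_force: 108.3
```

```bash
cat >> h.py <<'E'
def handle(z0,lo=376,hi=456,yc=185,skip=None):
    c=cap('wrist'); P=cloud(c,np.ones((480,640),bool)); P=P[(abs(P[:,2]-z0)<5)&(abs(P[:,1]-yc)<30)]
    k=[]
    for x0 in range(lo,hi,4):
        q=P[abs(P[:,0]-x0)<2]
        if len(q)>30:
            w=np.ptp(q[:,1])
            if 18<w<22.5: k.append((x0,(q[:,1].min()+q[:,1].max())/2,np.median(q[:,2])))
    k=np.array(k); f=np.polyfit(k[:,0],k[:,1],1); g=np.polyfit(k[:,0],k[:,2],1)
    print('n',len(k),'yaw',np.degrees(np.arctan(f[0])),'y at 566',np.polyval(f,566),'pitch',g[0],'ztop at 566',np.polyval(g,566),'ztop at 430',np.polyval(g,430))
    return c
E
python3 - <<'E'
from h import *
np.set_printoptions(suppress=True,precision=2)
st(); p=tcp()[0]
c=handle(p[2]-13)
P=cloud(c,np.ones((480,640),bool))
k=(P[:,2]>97)&(P[:,2]<103)&(np.hypot(P[:,0]-470.5,P[:,1]-208)<10); print('pillar',k.sum(),P[k].mean(0) if k.sum() else 0)
k=(P[:,2]>120)&(P[:,2]<130)&(np.hypot(P[:,0]-566,P[:,1]-195)<15); print('bolt',k.sum(),P[k].mean(0) if k.sum() else 0)
E
```

```text
t 11.67 tcp [390.3 184.3 113.7] x [-1.   -0.05 -0.  ] y [-0.05  1.    0.  ] z [ 0.  0. -1.] F [ 0.3  0.4 -1.2] w 15.6 q [-0.74  0.27  0.24  2.23 -0.1   0.65  1.19]
n 9 yaw 3.330741306749927 y at 566 194.7197056785245 pitch -0.012253974211527548 ztop at 566 98.67438837247113 ztop at 430 100.34092886523887
pillar 0 0
bolt 0 0
```

{"fn": "play_rows", "kwargs": {"commands": "0 0 0.004 0;0 0 0.003 0;-0.003 0 0 0;-0.006 0 0 0;-0.006 0 0 0;-0.006 0 0 0;-0.006 0 0 0;-0.004 0 0 0;0 0 0 0;0 0 0 0"}}

```text
time: 12.55
tool_pos: [421.2, 185.6, 106.2]
tcp_rot: [-0.0, -0.027, 1.0, -0.0]
wrist_force: [0.3, -0.2, -1.6]
grip_width: 15.5
finger_force: 108.3
```

```bash
python3 - <<'E'
from h import *
np.set_printoptions(suppress=True,precision=2)
st(); p=tcp()[0]
c=handle(p[2]-13,395,470)
E
```

```text
t 12.55 tcp [421.2 185.6 106.2] x [-1.   -0.05  0.  ] y [-0.05  1.   -0.  ] z [-0. -0. -1.] F [ 0.3 -0.2 -1.6] w 15.5 q [-0.7   0.32  0.24  2.18 -0.12  0.65  1.24]
n 9 yaw 3.456697205689367 y at 566 194.42094302275348 pitch -0.010838164949111734 ztop at 566 91.66902394486993 ztop at 430 93.14301437794914
```

{"fn": "play_rows", "kwargs": {"commands": "-0.003 0.0003 0 0;-0.003 0 0 0;-0.003 0 0 0;-0.002 0 0 0;0 0 0 0;0 0 0 0"}}

```text
time: 13.1
tool_pos: [432.1, 186.5, 106.3]
tcp_rot: [-0.0, -0.027, 1.0, 0.0]
wrist_force: [-1.1, 0.5, -2.5]
grip_width: 15.8
finger_force: 108.3
```

{"fn": "play_rows", "kwargs": {"commands": "-0.002 0 0 0;0 0 0 0;0 0 0 0"}}

```text
time: 13.35
tool_pos: [433.5, 186.6, 106.1]
tcp_rot: [-0.001, -0.027, 1.0, -0.0]
wrist_force: [-1.3, 0.6, -1.6]
grip_width: 15.3
finger_force: 108.3
```

```bash
python3 - <<'E'
from h import *
np.set_printoptions(suppress=True,precision=2)
st(); p=tcp()[0]
c=handle(p[2]-13,405,480)
E
```

```text
t 13.35 tcp [433.5 186.6 106.1] x [-1.   -0.05  0.  ] y [-0.05  1.   -0.  ] z [-0. -0. -1.] F [-1.3  0.6 -1.6] w 15.3 q [-0.69  0.34  0.24  2.15 -0.13  0.66  1.26]
n 10 yaw 3.3577578973478115 y at 566 194.47197591726768 pitch -0.01186651665680411 ztop at 566 91.58889330935301 ztop at 430 93.20273957467838
```

{"fn": "play_rows", "kwargs": {"commands": "-0.0015 0 0 0;0 0 0 0;0 0 0 0"}}

```text
time: 13.65
tool_pos: [433.8, 186.5, 105.8]
tcp_rot: [-0.002, -0.027, 1.0, -0.0]
wrist_force: [-5.3, 0.5, -1.3]
grip_width: 15.9
finger_force: 108.3
```

{"fn": "play_rows", "kwargs": {"commands": "-0.0015 0 0 0;0 0 0 0;0 0 0 0"}}

```text
time: 13.9
tool_pos: [433.9, 186.4, 105.4]
tcp_rot: [-0.003, -0.028, 1.0, -0.001]
wrist_force: [-7.0, 0.2, -1.4]
grip_width: 15.7
finger_force: 108.4
```

```bash
python3 - <<'E'
from h import *
np.set_printoptions(suppress=True,precision=2)
st(); p=tcp()[0]
c=cap('scene'); im=cv2.resize(c['frame'][160:260,290:430,::-1],(800,571),interpolation=cv2.INTER_CUBIC); cv2.imwrite('pics/s2.png',im)
E
```

```text
t 13.9 tcp [433.9 186.4 105.4] x [-1.   -0.06  0.01] y [-0.06  1.   -0.  ] z [-0.01 -0.   -1.  ] F [-7.   0.2 -1.4] w 15.7 q [-0.69  0.34  0.23  2.15 -0.13  0.67  1.26]
```

View pics/s2.png

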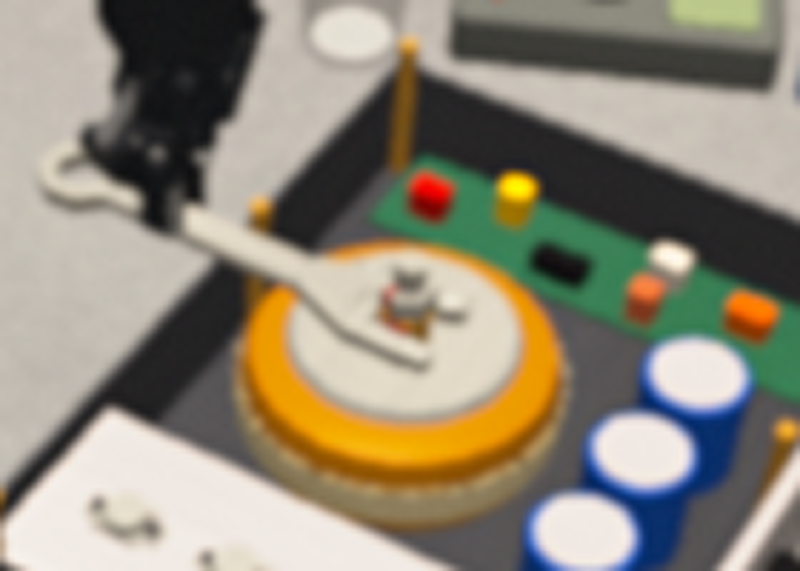

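The jaw straddles the brass nut at about (405,315), with the handle right of the pillar at (260,210). The contact force shows the slot is bottomed. I'll unload it, lower and release.

{"fn": "play_rows", "kwargs": {"commands": "0.0025 0 0 0;0 0 0.0015 0;0 0 0.0015 0;0 0 0 0;0 0 0 0"}}

```text
time: 14.37
tool_pos: [433.7, 186.6, 103.0]
tcp_rot: [-0.001, -0.027, 1.0, -0.0]
wrist_force: [-5.6, 1.0, 0.4]
grip_width: 16.1
finger_force: 108.5
```

```bash
python3 - <<'E'
from h import *
np.set_printoptions(suppress=True,precision=2)
st(); p=tcp()[0]
c=handle(p[2]-13,405,480)
E
```

```text
t 14.37 tcp [433.7 186.6 103. ] x [-1.   -0.05  0.  ] y [-0.05  1.   -0.  ] z [-0. -0. -1.] F [-5.6  1.   0.4] w 16.1 q [-0.69  0.35  0.23  2.15 -0.13  0.66  1.26]
n 10 yaw 3.3270222389142363 y at 566 194.40377951606723 pitch 0.013532127217999996 ztop at 566 91.85684413378807 ztop at 430 90.01647483214008
```

{"fn": "play_rows", "kwargs": {"commands": "0.001 0 0 0;0 0 0 0;0 0 0 0"}}

```text
time: 14.67
tool_pos: [433.6, 186.7, 103.4]
tcp_rot: [0.0, -0.027, 1.0, 0.0]
wrist_force: [-4.7, 0.4, -0.9]
grip_width: 15.7
finger_force: 108.5
```

{"fn": "play_rows", "kwargs": {"commands": "0 0 0 0;0 0 0 0;0 0 0 0;0 0 0 0;0 0 0 0", "hand": 110}}

```text
time: 15.08
tool_pos: [434.3, 186.8, 103.6]
tcp_rot: [0.001, -0.027, 1.0, 0.0]
wrist_force: [0.1, -0.4, -0.4]
grip_width: 48.8
finger_force: 0.0
```

{"fn": "play_rows", "kwargs": {"commands": "0 0 -0.01 0;0 0 -0.02 0;0 0 -0.03 0;0 0 -0.035 0;0 0 -0.035 0;0 0 -0.025 0;0 0 0 0;0 0 0 0"}}

```text
time: 15.75
tool_pos: [434.3, 187.0, 260.4]
tcp_rot: [0.002, -0.027, 1.0, 0.001]
wrist_force: [-0.3, -0.8, -0.6]
grip_width: 48.3
finger_force: 0.0
```

```bash
python3 - <<'E'
from h import *
np.set_printoptions(suppress=True,precision=2)
st()
c=handle(90,395,480); cv2.imwrite('pics/w4.png',c['frame'][:,:,::-1])
P=cloud(c,np.ones((480,640),bool))
k=(P[:,2]>85)&(P[:,2]<93)&(P[:,0]>530)&(P[:,0]<605)&(abs(P[:,1]-195)<35); print('head',k.sum(),P[k].min(0),P[k].max(0),P[k].mean(0))
k=(P[:,2]>97)&(P[:,2]<103)&(np.hypot(P[:,0]-470.5,P[:,1]-208)<10); print('pillar',k.sum(),P[k].mean(0) if k.sum() else 0)
k=(P[:,2]>123)&(P[:,2]<129)&(np.hypot(P[:,0]-566,P[:,1]-195)<15); print('bolt',k.sum(),P[k].mean(0) if k.sum() else 0)
for d in pinpoint('wrist','locknut_mid')[:2]: print(d['p'],d['position'],at_z(c,d['position'],104))
E
```

```text
t 15.75 tcp [434.3 187.  260.4] x [-1.   -0.05 -0.  ] y [-0.05  1.    0.  ] z [ 0.  0. -1.] F [-0.3 -0.8 -0.6] w 48.3 q [-0.74  0.12  0.27  2.   -0.04  1.02  1.17]
n 19 yaw 2.957193405782787 y at 566 193.85788702996084 pitch -1.2008402088106697e-05 ztop at 566 90.02496165267969 ztop at 430 90.02659479536368
head 2109 [530.08 168.21  85.01] [590.68 219.85  92.89] [552.88 193.59  90.08]
pillar 130 [469.99 208.46  99.98]
bolt 306 [565.85 194.69 126.08]
0.95 [317.5, 369.2] [567.  195.8 104. ]
```

```bash
cat >> h.py <<'E'
def red(c,ctr=(566,194.8)):
    h=cv2.cvtColor(c['frame'],cv2.COLOR_RGB2HSV); m=((h[...,0]<8)|(h[...,0]>172))&(h[...,1]>120)&(h[...,2]>70)
    P=cloud(c,m); D=np.hypot(P[:,0]-ctr[0],P[:,1]-ctr[1]); P=P[(D<20)&(P[:,2]>95)&(P[:,2]<118)]
    if len(P): 
        top=P[P[:,2]>108]
        for Q in (P,top):
            if len(Q): d=Q[:,:2].mean(0)-ctr; print('red n',len(Q),'dir deg',np.degrees(np.arctan2(d[1],d[0])),'r',np.hypot(*d),'z',Q[:,2].mean())
    else: print('no red')
E
python3 - <<'E'
from h import *
c=cap('wrist'); red(c)
cv2.imwrite('pics/w4c.png',cv2.resize(c['frame'][290:430,220:407,::-1],(800,599),interpolation=cv2.INTER_CUBIC))
E
```

```text
red n 25 dir deg -112.67299613756533 r 11.029707338425567 z 108.9371518049828
red n 19 dir deg -113.60496539831833 r 10.734776745514871 z 111.18561688482511
```

View pics/w4c.png

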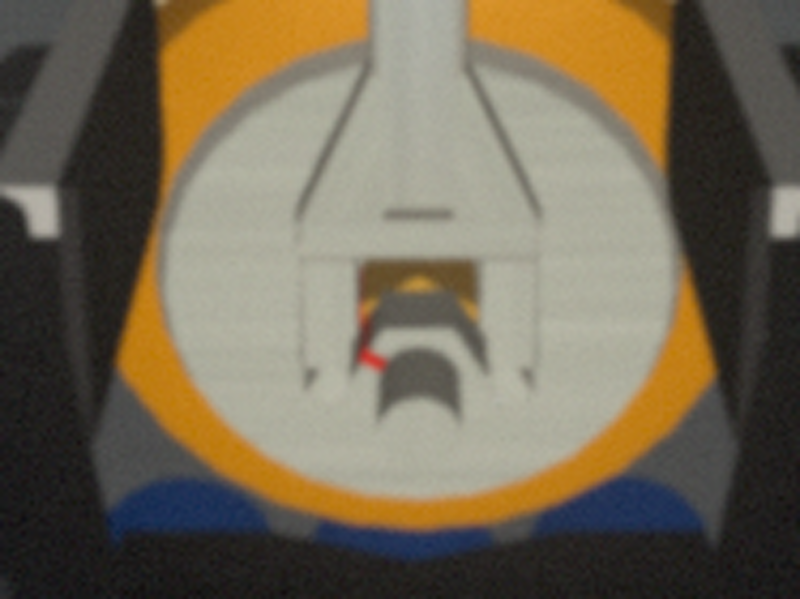

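Viewed: the locknut (bolt at 415,380) has a flat facing the robot and its red mark on the flat at (372,358), about 27° clockwise of the zero direction (0.47 rad). The spanner lies flat with its slot round the brass nut.

{"fn": "play_rows", "kwargs": {"commands": "-0.03 0 0.01 0;-0.034 0 0.015 0;-0.034 0.0007 0.015 0;-0.034 0 0.02 0;0 0 0 -7;0 0 0 -7;0 0 0 -7;0 0 0 -7;0 0 0 -7;0 0 0 -7", "hand": 130}}

```text
time: 16.73
tool_pos: [564.4, 194.1, 196.3]
tcp_rot: [-0.002, -0.386, 0.922, -0.0]
wrist_force: [0.6, -0.7, -0.8]
grip_width: 42.0
finger_force: 0.0
```

{"fn": "play_rows", "kwargs": {"commands": "0 0 0 -7;0 0 0 -7;0 0 0 -7;0 0 0 -7;0 0 0 -7;0 0 0 -7;0 0 0 -7;0 0 0 -7;0 0 0 -7;0 0 0 -7"}}

```text
time: 17.57
tool_pos: [561.6, 194.4, 190.5]
tcp_rot: [0.009, 0.803, -0.595, -0.004]
wrist_force: [-0.3, 0.7, -1.7]
grip_width: 41.7
finger_force: 0.0
```

{"fn": "play_rows", "kwargs": {"commands": "0 0 0 -7;0 0 0 -6.3;0 0 0 0;0 0 0 0"}}

```text
time: 17.9
tool_pos: [561.1, 193.9, 187.1]
tcp_rot: [0.01, 0.86, -0.51, -0.009]
wrist_force: [0.5, -0.6, -0.4]
grip_width: 41.7
finger_force: 0.0
```

```bash
python3 - <<'E'
from h import *
st(); go([566,194.8,119],66.4)
E
```

```text
t 17.9 tcp [561.1 193.9 187.1] x [ 0.48  -0.877 -0.004] y [-0.877 -0.48   0.027] z [-0.026 -0.009 -1.   ] F [ 0.5 -0.6 -0.4] w 41.7 q [ 0.37  0.7  -1.17  1.74  0.68  1.2   2.66]
[np.float64(0.0019), np.float64(-0.0066), np.float64(0.0679), np.float64(-37.72)]
```

{"fn": "play_rows", "kwargs": {"commands": "0 0 0 7;0 0 0 7;0 0 0 7;0 0 0 7;0 0 0 7;0 0 0 7;0 0 0 7;0 0 0 7;0 0 0 7;0 0 0 7"}}

```text
time: 18.73
tool_pos: [562.0, 193.9, 191.3]
tcp_rot: [-0.01, -0.409, 0.912, -0.004]
wrist_force: [0.3, 1.3, 0.4]
grip_width: 42.0
finger_force: 0.0
```

{"fn": "play_rows", "kwargs": {"commands": "0 0 0 7;0 0 0 5.3;0 0 0 0;0 0 0 0"}}

```text
time: 19.07
tool_pos: [561.9, 194.4, 191.3]
tcp_rot: [-0.01, -0.314, 0.949, -0.005]
wrist_force: [0.8, -0.8, 0.9]
grip_width: 41.9
finger_force: 0.0
```

```bash
python3 - <<'E'
from h import *
st(); go([566,194.8,119],126.4)
E
```

```text
t 19.07 tcp [561.9 194.4 191.3] x [-0.803 -0.596  0.021] y [-0.596  0.803 -0.003] z [-0.015 -0.015 -1.   ] F [ 0.8 -0.8  0.9] w 41.9 q [ 0.19  0.54 -0.83  1.75  0.45  1.08  1.41]
[np.float64(-0.005), np.float64(-0.0019), np.float64(0.0722), np.float64(0.19)]
```

{"fn": "play_rows", "kwargs": {"commands": "-0.005 -0.002 0.02 0.2;0 0 0.02 0;0 0 0.015 0;0 0 0.007 0;0 0 0 0;0 0 0 0;0 0 0 0"}}

```text
time: 19.65
tool_pos: [566.4, 196.0, 129.1]
tcp_rot: [-0.01, -0.312, 0.95, -0.003]
wrist_force: [0.7, 0.2, -0.4]
grip_width: 41.6
finger_force: 0.0
```

```bash
python3 - <<'E'
from h import *
st(); go([566,194.8,118],126.4)
E
```

```text
t 19.65 tcp [566.4 196.  129.1] x [-0.805 -0.593  0.02 ] y [-0.593  0.805  0.001] z [-0.017 -0.012 -1.   ] F [ 0.7  0.2 -0.4] w 41.6 q [ 0.16  0.61 -0.79  1.79  0.52  0.98  1.36]
[np.float64(0.0008), np.float64(-0.0007), np.float64(0.0112), np.float64(-0.01)]
```

{"fn": "play_rows", "kwargs": {"commands": "0.0006 -0.0006 0.006 0;0 0 0.005 0;0 0 0 0;0 0 0 0"}}

```text
time: 19.98
tool_pos: [565.2, 194.3, 116.6]
tcp_rot: [-0.011, -0.312, 0.95, -0.003]
wrist_force: [0.6, -0.1, 0.4]
grip_width: 41.8
finger_force: 0.0
```

{"fn": "play_rows", "kwargs": {"commands": "0 0 0 0;0 0 0 0;0 0 0 0;0 0 0 0;0 0 0 0;0 0 0 0", "hand": 255, "squeeze": 60}}

```text
time: 20.48
tool_pos: [566.0, 194.0, 117.4]
tcp_rot: [-0.011, -0.312, 0.95, -0.003]
wrist_force: [1.5, -3.1, 5.2]
grip_width: 22.1
finger_force: 59.8
```

```bash
python3 - <<'E'
from h import *
st(); s=env.get_state(); print(s['wrist_torque'],s['finger_force'])
E
```

```text
t 20.48 tcp [566.  194.  117.4] x [-0.805 -0.592  0.022] y [-0.593  0.805  0.   ] z [-0.018 -0.013 -1.   ] F [ 1.5 -3.1  5.2] w 22.1 q [ 0.15  0.63 -0.78  1.8   0.53  0.96  1.35]
[-0.67973845 -0.101635    0.05448971] 59.7702144482173
```

{"fn": "play_rows", "kwargs": {"commands": "0 0 0 3;0 0 0 5;0 0 0 5;0 0 0 5;0 0 0 5;0 0 0 5;0 0 0 5;0 0 0 5;0 0 0 5;0 0 0 5"}}

```text
time: 21.32
tool_pos: [565.8, 195.1, 117.4]
tcp_rot: [-0.008, 0.103, 0.995, -0.006]
wrist_force: [1.3, -2.0, 4.2]
grip_width: 21.9
finger_force: 59.6
```

```bash
python3 - <<'E'
from h import *
st(); s=env.get_state(); print(s['wrist_torque'],s['finger_force'])
y=tcp()[1].as_matrix()[:,1]; print('yang',np.degrees(np.arctan2(y[1],y[0])))
for cn in ['top']:
    c=cap(cn); m=np.zeros((480,640),bool); P=cloud(c,~m); P=P[(abs(P[:,2]-90)<4)&(P[:,0]>350)&(P[:,0]<540)&(abs(P[:,1]-190)<30)]
    print(len(P)); 
    for x0 in range(365,520,12):
        q=P[abs(P[:,0]-x0)<6]
        if len(q)>2: print(x0,q[:,1].min(),q[:,1].max(),len(q))
E
```

```text
t 21.32 tcp [565.8 195.1 117.4] x [-0.979  0.205  0.015] y [ 0.205  0.979 -0.015] z [-0.017 -0.011 -1.   ] F [ 1.3 -2.   4.2] w 21.9 q [ 0.02  0.57 -0.58  1.81  0.38  0.9   0.63]
[-0.06359572 -0.17580075  0.06349278] 59.63105474598706
yang 78.16449903019253
221
365 175.43488477676468 211.39398378644822 32
377 171.9414514937857 211.24991345452756 19
389 171.7903587063284 210.95903711028603 32
401 182.52392915033198 202.80148009482252 25
413 182.79968998863967 202.36284133571888 23
425 184.93057579397174 202.0182119512253 20
437 184.3913685736148 201.45748824632426 25
449 184.348841537413 201.12924964389404 20
461 186.52047627252432 208.67359521575418 12
473 194.99729752095197 208.4890425781291 10
```

{"fn": "play_rows", "kwargs": {"commands": "0 0 0 5;0 0 0 5;0 0 0 5;0 0 0 5;0 0 0 5;0 0 0 5;0 0 0 5;0 0 0 5;0 0 0 5"}}

```text
time: 22.12
tool_pos: [566.4, 195.8, 117.4]
tcp_rot: [-0.005, 0.475, 0.88, -0.008]
wrist_force: [1.6, -0.4, 3.9]
grip_width: 21.9
finger_force: 59.4
```

{"fn": "play_rows", "kwargs": {"commands": "0 0 0 5;0 0 0 5;0 0 0 5;0 0 0 5;0 0 0 5;0 0 0 5;0 0 0 5;0 0 0 5;0 0 0 0;0 0 0 0"}}

```text
time: 22.95
tool_pos: [567.2, 195.8, 117.5]
tcp_rot: [-0.001, 0.746, 0.666, -0.009]
wrist_force: [5.1, 1.6, -1.0]
grip_width: 22.2
finger_force: 59.3
```

```bash
python3 - <<'E'
from h import *
st(); s=env.get_state(); print(s['wrist_torque'],s['finger_force'])
y=tcp()[1].as_matrix()[:,1]; print('yang',np.degrees(np.arctan2(y[1],y[0])))
E
```

```text
t 22.95 tcp [567.2 195.8 117.5] x [ 0.112  0.994 -0.011] y [ 0.994 -0.112 -0.013] z [-0.014 -0.01  -1.   ] F [ 5.1  1.6 -1. ] w 22.2 q [-0.24  0.51 -0.22  1.82  0.14  0.84 -0.64]
[ 0.44977398 -1.49999318  0.01104288] 59.290112347807735
yang -6.437087982324776
```

{"fn": "play_rows", "kwargs": {"commands": "0 0 0 4;0 0 0 4;0 0 0 4;0 0 0 2;0 0 0 0;0 0 0 0"}}

```text
time: 23.45
tool_pos: [567.4, 195.7, 117.4]
tcp_rot: [-0.0, 0.821, 0.57, -0.009]
wrist_force: [5.8, 0.8, 0.1]
grip_width: 22.1
finger_force: 59.3
```

{"fn": "play_rows", "kwargs": {"commands": "0 0 0 0;0 0 0 0;0 0 0 0;0 0 0 0;0 0 0 0", "hand": 130}}

```text
time: 23.87
tool_pos: [564.7, 194.5, 116.5]
tcp_rot: [-0.001, 0.822, 0.569, -0.012]
wrist_force: [-0.5, -0.3, 0.3]
grip_width: 42.0
finger_force: 0.0
```

{"fn": "play_rows", "kwargs": {"commands": "0 0 -0.02 0;0 0 -0.03 0;0 0 -0.035 0;0 0 -0.035 0;0 0 -0.025 0;0 0 0 0;0 0 0 0"}}

```text
time: 24.45
tool_pos: [568.6, 196.7, 263.6]
tcp_rot: [0.0, 0.822, 0.569, -0.01]
wrist_force: [-0.5, -0.0, -0.7]
grip_width: 41.8
finger_force: 0.0
```

```bash
python3 - <<'E'
from h import *
st(); go([434,187,260],93)
for cn in ['scene','top','wrist']:
    c=cap(cn); print(cn); red(c)
E
```

```text
t 24.45 tcp [568.6 196.7 263.6] x [ 0.352  0.936 -0.016] y [ 0.936 -0.352 -0.011] z [-0.016 -0.011 -1.   ] F [-0.5 -0.  -0.7] w 41.8 q [-0.28  0.35 -0.17  1.68  0.07  1.13 -0.82]
[np.float64(-0.0563), np.float64(-0.1225), np.float64(0.0059), np.float64(66.39)]
scene
no red
top
no red
wrist
red n 27 dir deg 94.38805909940795 r 10.578308535858383 z 110.1241826027166
red n 24 dir deg 94.0824829956044 r 10.364977900240048 z 110.72907649722572
```

{"fn": "play_rows", "kwargs": {"commands": "-0.014 -0.03 0.0015 0;-0.014 -0.031 0.0015 0;-0.014 -0.031 0.0015 0;-0.014 -0.03 0.0015 0;0 0 0 7;0 0 0 7;0 0 0 7;0 0 0 7;0 0 0 7;0 0 0 7"}}

```text
time: 25.43
tool_pos: [433.3, 186.4, 257.1]
tcp_rot: [0.004, 0.972, 0.234, -0.012]
wrist_force: [0.0, -1.0, -0.3]
grip_width: 41.7
finger_force: 0.0
```

{"fn": "play_rows", "kwargs": {"commands": "0 0 0 7;0 0 0 7;0 0 0 7;0 0 0 3.4;0 0 0 0;0 0 0 0"}}

```text
time: 25.93
tool_pos: [433.6, 186.6, 257.4]
tcp_rot: [0.006, 1.0, 0.027, -0.011]
wrist_force: [0.3, -0.0, -0.2]
grip_width: 42.0
finger_force: 0.0
```

```bash
python3 - <<'E'
from h import *
st(); c=handle(90,380,520); red(c)
cv2.imwrite('pics/w5.png',c['frame'][:,:,::-1])
c=cap('top'); red(c)
E
```

```text
t 25.93 tcp [433.6 186.6 257.4] x [ 0.998  0.054 -0.022] y [ 0.054 -0.998  0.012] z [-0.021 -0.013 -1.   ] F [ 0.3 -0.  -0.2] w 42.0 q [-0.41  0.15 -0.1   1.97  0.02  1.05 -2.03]
n 27 yaw 0.7040340907745101 y at 566 194.64628007512584 pitch 0.0014642366492250611 ztop at 566 90.1936781788463 ztop at 430 89.9945419945517
red n 33 dir deg 94.35415059998381 r 10.159249613710202 z 111.02467589439259
red n 33 dir deg 94.35415059998381 r 10.159249613710202 z 111.02467589439259
no red
```

View pics/w5.png

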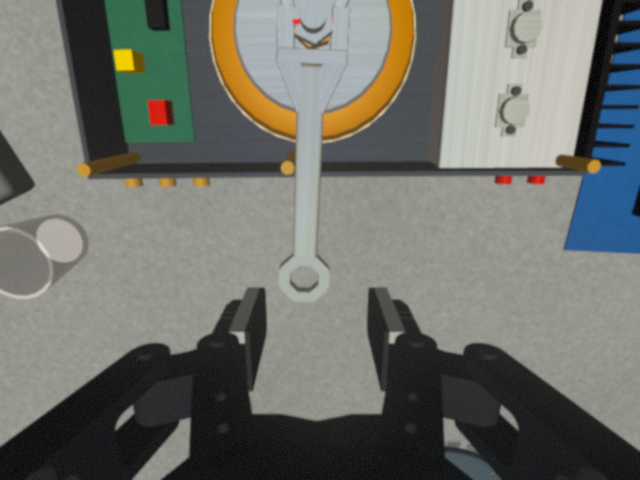

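The red mark is now at about 94° (nearly +y) and the handle rests against the pillar at yaw 0.7°. That puts the locknut at about 2.9 rad with the clamp nut turned about 0.15 rad, so it is tight. Next I'll retrieve the spanner.

```bash
python3 - <<'E'
from h import *
go([432,193.0,140],90.7); go([432,193.0,103],90.7)
E
```

```text
[np.float64(0.001), np.float64(-0.0078), np.float64(0.1178), np.float64(2.36)]
[np.float64(0.0017), np.float64(-0.0082), np.float64(0.1548), np.float64(2.36)]
```

{"fn": "play_rows", "kwargs": {"commands": "0.001 -0.008 0.018 2.4;0 0 0.035 0;0 0 0.035 0;0 0 0.03 0;0 0 0 0;0 0 0 0"}}

```text
time: 26.53
tool_pos: [431.8, 193.0, 139.7]
tcp_rot: [0.007, 1.0, 0.005, -0.011]
wrist_force: [-0.2, 0.2, 0.6]
grip_width: 41.9
finger_force: 0.0
```

```bash
python3 - <<'E'
from h import *
st(); go([432,193.0,102.5],90.7)
E
```

```text
t 26.53 tcp [431.8 193.  139.7] x [ 1.     0.011 -0.022] y [ 0.011 -1.     0.014] z [-0.022 -0.014 -1.   ] F [-0.2  0.2  0.6] w 41.9 q [-0.43  0.3  -0.1   2.09  0.04  0.78 -2.11]
[np.float64(0.001), np.float64(-0.0005), np.float64(0.0372), np.float64(-0.08)]
```

{"fn": "play_rows", "kwargs": {"commands": "0.001 -0.0005 0.02 0;0 0 0.017 0;0 0 0 0;0 0 0 0"}}

```text
time: 26.87
tool_pos: [433.7, 194.0, 104.9]
tcp_rot: [0.006, 1.0, 0.005, -0.009]
wrist_force: [0.5, 0.6, 0.5]
grip_width: 41.8
finger_force: 0.0
```

{"fn": "play_rows", "kwargs": {"commands": "0 0 0 0;0 0 0 0;0 0 0 0;0 0 0 0;0 0 0 0;0 0 0 0", "hand": 255, "squeeze": 110}}

```text
time: 27.37
tool_pos: [434.0, 193.4, 105.5]
tcp_rot: [0.006, 1.0, 0.005, -0.008]
wrist_force: [-0.7, -3.0, 7.1]
grip_width: 14.6
finger_force: 107.9
```

{"fn": "play_rows", "kwargs": {"commands": "0 0 -0.001 0;-0.002 0.0005 -0.0005 0;-0.003 0.0005 0 0;-0.004 0 0 0;-0.005 0 0 0;-0.006 0 0 0;-0.006 0 0 0;0 0 0 0;0 0 0 0"}}

```text
time: 28.12
tool_pos: [404.8, 192.0, 105.1]
tcp_rot: [0.007, 1.0, 0.005, -0.011]
wrist_force: [-1.4, -0.5, 2.2]
grip_width: 14.8
finger_force: 108.4
```

```bash
python3 - <<'E'
from h import *
st(); c=cap('wrist','w6'); red(c)
E
```

```text
t 28.12 tcp [404.8 192.  105.1] x [ 1.     0.011 -0.022] y [ 0.011 -1.     0.013] z [-0.022 -0.014 -1.   ] F [-1.4 -0.5  2.2] w 14.8 q [-0.45  0.32 -0.1   2.17  0.05  0.68 -2.15]
no red
```

{"fn": "play_rows", "kwargs": {"commands": "-0.006 0 0 0;-0.006 0 0 0;-0.006 0 0 0;0 0 -0.003 0;0 0 -0.006 0;0 0 -0.01 0;0 0 -0.02 0;0 0 -0.03 0;0 0 -0.03 0;0 0 0 0"}}

```text
time: 29.0
tool_pos: [393.8, 195.1, 210.2]
tcp_rot: [0.003, 1.0, 0.005, -0.005]
wrist_force: [0.9, 0.2, -2.1]
grip_width: 14.3
finger_force: 108.2
```

```bash
python3 - <<'E'
from h import *
np.set_printoptions(suppress=True,precision=2)
st(); c=cap('wrist','w7'); red(c); p=tcp()[0]
P=cloud(c,np.ones((480,640),bool)); P=P[(P[:,2]>p[2]-45)&(P[:,2]<p[2]-5)&(abs(P[:,1]-p[1])<35)]
for x0 in range(300,560,10):
    q=P[abs(P[:,0]-x0)<3]
    if len(q)>20: print(x0,q[:,1].min(),q[:,1].max(),np.median(q[:,2]),len(q))
E
```

```text
t 29.0 tcp [393.8 195.1 210.2] x [ 1.    0.01 -0.01] y [ 0.01 -1.    0.01] z [-0.01 -0.01 -1.  ] F [ 0.9  0.2 -2.1] w 14.3 q [-0.45  0.14 -0.11  2.1   0.02  0.91 -2.14]
no red
340 181.04892095606635 207.81999839479764 194.55289737110735 37
350 181.34258636838234 207.72583354840833 194.7629788575816 543
360 185.16856269214674 204.12912224645783 194.55453387595998 502
370 186.28694821342665 203.1724926980839 194.56546131876573 471
380 187.4014181328779 202.29451831349985 194.50298592393602 456
390 187.61916037434293 202.35936115057393 194.4716919669555 491
400 174.49290215010242 215.71238562242843 194.7098486927322 673
410 185.1233593281368 205.08404212596454 194.1428495943718 691
420 185.12860706018472 205.01827727994407 194.08504588880825 726
430 185.35015745783184 205.24654086377097 194.06096268967724 775
440 185.3074019490549 205.24311479533358 193.89534418085339 830
450 185.51189503329465 205.11918800844157 193.825183814626 861
460 185.39839053796072 205.4252903222444 193.84162238704846 940
470 184.33199800513063 206.55571530915884 193.86358427942653 1027
480 180.21577129971269 211.2938370589095 193.82095074671633 1541
490 175.82377040174072 215.79016928968042 193.72090972557075 2149
500 171.54260396380712 220.13204220499438 193.54359084519356 2716
```

{"fn": "play_rows", "kwargs": {"commands": "0.02 0 0 0;0.03 0 0 0;0.03 0.015 0 0;0.02 0.035 0 0;0 0.035 0 0;0 0.035 0 0;0 0.035 0 0;0 0.035 0 0;0 0.035 0 0;0 0.035 0 0"}}

```text
time: 29.88
tool_pos: [492.0, -67.4, 204.8]
tcp_rot: [0.006, 1.0, 0.005, -0.011]
wrist_force: [1.5, 0.3, -1.6]
grip_width: 14.7
finger_force: 108.2
```

{"fn": "play_rows", "kwargs": {"commands": "0 0.035 0 0;0 0.035 0 0;0 0.035 0 0;0 0.035 0 0;0 0.035 0 0;0 0.035 0 0;0 0.035 0 0;0 0.035 0 0;0 0.035 0 0;0 0.02 0 0"}}

```text
time: 30.72
tool_pos: [494.5, -405.0, 208.5]
tcp_rot: [0.007, 1.0, 0.003, -0.011]
wrist_force: [-0.7, -0.6, -0.8]
grip_width: 14.5
finger_force: 108.2
```

{"fn": "play_rows", "kwargs": {"commands": "0 0 0.02 0;0 0 0 0;0 0 0 0"}}

```text
time: 30.97
tool_pos: [495.1, -399.4, 187.5]
tcp_rot: [0.004, 1.0, 0.005, -0.012]
wrist_force: [0.5, 0.6, -1.7]
grip_width: 15.0
finger_force: 108.2
```

```bash
python3 - <<'E'
from h import *
st(); go([497,-410,80],90); go([497,-410,28],90)
E
```

```text
t 30.97 tcp [ 495.1 -399.4  187.5] x [ 1.     0.01  -0.024] y [ 0.01  -1.     0.008] z [-0.024 -0.008 -1.   ] F [ 0.5  0.6 -1.7] w 15.0 q [ 0.45  0.47  0.21  1.7  -0.09  1.   -0.87]
[np.float64(0.0044), np.float64(0.0098), np.float64(0.1076), np.float64(0.59)]
[np.float64(0.0056), np.float64(0.0093), np.float64(0.1595), np.float64(0.59)]
```

{"fn": "play_rows", "kwargs": {"commands": "0.005 0.009 0.02 0.6;0 0 0.035 0;0 0 0.035 0;0 0 0.03 0;0 0 0.015 0;0 0 0.012 0;0 0 0.006 0;0 0 0.004 0;0 0 0 0;0 0 0 0"}}

```text
time: 31.8
tool_pos: [499.3, -412.1, 34.3]
tcp_rot: [0.007, 1.0, -0.0, -0.009]
wrist_force: [0.2, -0.3, -1.3]
grip_width: 14.6
finger_force: 108.3
```

```bash
python3 - <<'E'
from h import *
st()
E
```

```text
t 31.8 tcp [ 499.3 -412.1   34.3] x [ 1.    -0.    -0.017] y [-0.    -1.     0.013] z [-0.017 -0.013 -1.   ] F [ 0.2 -0.3 -1.3] w 14.6 q [ 0.49  0.67  0.17  1.77 -0.13  0.72 -0.84]
```

{"fn": "play_rows", "kwargs": {"commands": "0 0 0.004 0;0 0 0.002 0;0 0 0.001 0;0 0 0 0;0 0 0 0"}}

```text
time: 32.22
tool_pos: [499.2, -412.4, 28.0]
tcp_rot: [0.007, 1.0, -0.0, -0.008]
wrist_force: [-1.9, 1.5, 6.3]
grip_width: 14.4
finger_force: 109.7
```

{"fn": "play_rows", "kwargs": {"commands": "0 0 0 0;0 0 0 0;0 0 0 0;0 0 0 0;0 0 0 0", "hand": 120}}

```text
time: 32.63
tool_pos: [498.3, -411.9, 26.0]
tcp_rot: [0.006, 1.0, -0.0, -0.009]
wrist_force: [0.4, 0.5, 0.1]
grip_width: 45.0
finger_force: 0.0
```

{"fn": "play_rows", "kwargs": {"commands": "0 0 -0.01 0;0 0 -0.02 0;0 0 -0.035 0;0 0 -0.035 0;0 0 -0.035 0;0 0 -0.035 0;0 0 -0.03 0;0 0.0 -0.03 0;0 0 0 0;0 0 0 0"}}

```text
time: 33.47
tool_pos: [503.4, -409.7, 259.2]
tcp_rot: [0.008, 1.0, -0.0, -0.007]
wrist_force: [0.2, 0.1, -0.7]
grip_width: 45.3
finger_force: 0.0
```

```bash
python3 - <<'E'
from h import *
np.set_printoptions(suppress=True,precision=2)
st(); c=cap('wrist','w8')
for d in masks_of('wrist','spanner_jaw')[:1]:
    P=cloud(c,d['mask']);P=P[P[:,2]<20]; print('spanner',P.min(0),P.max(0),np.percentile(P[:,2],[5,50,95]))
for cn in ['wrist','top']:
    c=cap(cn)
    for n in ['cover1_center','cover3_center']:
        for d in masks_of(cn,n)[:5]:
            P=cloud(c,d['mask']); 
            z=P[:,2].max() if len(P) else 0
            t=P[P[:,2]>np.percentile(P[:,2],95)-4]
            r=cv2.minAreaRect(t[:,:2].astype(np.float32)); print(cn,n,round(d['p'],2),d['bbox'],len(t),np.median(t[:,2]),r)
E
```

```text
t 33.47 tcp [ 503.4 -409.7  259.2] x [ 1.   -0.   -0.01] y [-0.   -1.    0.01] z [-0.01 -0.01 -1.  ] F [ 0.2  0.1 -0.7] w 45.3 q [ 0.45  0.42  0.22  1.6  -0.08  1.13 -0.89]
spanner [ 416.75 -438.12    0.33] [ 656.29 -386.69   15.36] [ 8.22 12.06 13.46]
wrist cover1_center 0.61 [15.9, 25.5, 73.3, 93.8] 2427 20.473828405117786 ((624.6421508789062, -168.47842407226562), (36.48586654663086, 50.57257080078125), 88.86555480957031)
top cover1_center 0.67 [391.4, 198.3, 406.1, 209.9] 39 25.121743732374853 ((623.7501220703125, -166.72047424316406), (26.475357055664062, 46.89398956298828), 88.24879455566406)
top cover3_center 0.73 [407.3, 224.4, 424.2, 242.7] 67 43.62331953071839 ((543.2611083984375, -211.4346160888672), (42.605018615722656, 40.44650650024414), 77.33245849609375)
```

View pics/w8.png

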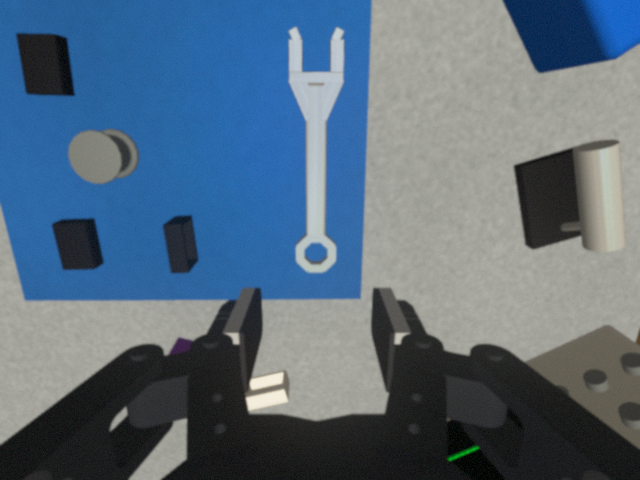

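The spanner lies flat on the mat at (315,150). The covers are at (45,65) and (78,243), rim down, and (180,243) on its side, with the spool at (100,155) between them. Measuring the covers from above next.

{"fn": "play_rows", "kwargs": {"commands": "-0.002 -0.03 0 0;-0.003 -0.035 0 0;-0.003 -0.035 0 0;-0.003 -0.035 0 0;-0.003 -0.035 0 0;-0.003 -0.01 0 0;0 0 0 0;0 0 0 0;0 0 0 0"}}

```text
time: 34.62
tool_pos: [485.7, -230.8, 254.2]
tcp_rot: [0.007, 1.0, -0.001, -0.009]
wrist_force: [0.0, -0.2, 0.4]
grip_width: 45.5
finger_force: 0.0
```

```bash
cat >> h.py <<'E'
def blacks(cn='wrist',save=None,show=True,xr=(375,695),yr=(-465,-85)):
    c=cap(cn,save); v=c['frame'].max(2)<75
    z=c['z_map']; m=v&(z>0)
    idx=np.argwhere(m); P=cloud(c,m)   # same order
    ok=(P[:,0]>xr[0])&(P[:,0]<xr[1])&(P[:,1]>yr[0])&(P[:,1]<yr[1])&(P[:,2]>7)&(P[:,2]<60)
    mm=np.zeros((480,640),np.uint8); mm[idx[ok][:,0],idx[ok][:,1]]=1
    n,l,s,ce=cv2.connectedComponentsWithStats(mm)
    full=np.zeros((480,640,3)); full[idx[:,0],idx[:,1]]=P
    for i in range(1,n):
        if s[i,4]<80: continue
        Q=full[l==i]; zt=np.percentile(Q[:,2],97); T=Q[Q[:,2]>zt-5]
        r=cv2.minAreaRect(T[:,:2].astype(np.float32)); (w,h),a=r[1],r[2]
        if w<h: w,h,a=h,w,a-90
        print(cn,'px',np.round(ce[i]),'n',len(T),'ztop',np.round(np.median(T[:,2]),1),'ctr',np.round(r[0],1),'size',np.round((w,h),1),'long yaw',round((a+90)%180-90,1))
    return c
E
python3 - <<'E'
from h import *
st(); blacks('wrist'); blacks('wrist'); blacks('top')
E
```

```text
t 34.62 tcp [ 485.7 -230.8  254.2] x [ 1.    -0.003 -0.019] y [-0.002 -1.     0.013] z [-0.019 -0.013 -1.   ] F [ 0.  -0.2  0.4] w 45.5 q [ 0.22  0.24  0.17  1.86 -0.02  1.06 -1.18]
wrist px [265.  19.] n 1491 ztop 20.3 ctr [ 639.4 -190.1] size [32.9 29.2] long yaw 89.0
wrist px [360. 226.] n 886 ztop 36.0 ctr [ 457.9 -275.1] size [49.3 16.2] long yaw 2.3
wrist px [249. 227.] n 1592 ztop 20.2 ctr [ 455.4 -167.2] size [49.  32.6] long yaw 1.6
wrist px [264.  19.] n 1490 ztop 20.2 ctr [ 639.4 -189.9] size [32.4 28.9] long yaw 88.4
wrist px [360. 226.] n 887 ztop 36.0 ctr [ 458.  -275.2] size [49.2 16.3] long yaw 2.3
wrist px [249. 227.] n 1589 ztop 20.2 ctr [ 455.4 -167.2] size [49.  32.6] long yaw 1.7
top px [407. 195.] n 55 ztop 24.3 ctr [ 649.7 -186.7] size [47.2 29.7] long yaw -2.0
top px [402. 262.] n 55 ztop 23.2 ctr [ 454.2 -164.7] size [46.2 30.7] long yaw 2.3
```

```bash
python3 - <<'E'
from h import *
c=cap('wrist')
a=c['frame'][185:270,300:420,::-1]; b=cv2.imread('pics/w8.png')[200:285,125:245]; d=cv2.imread('pics/w2.png')[145:230,390:510]; e=cv2.imread('pics/scene0.png')[290:375,155:275]
f=lambda x:cv2.resize(np.clip(x.astype(float)*2.5,0,255).astype(np.uint8),(400,283),interpolation=cv2.INTER_CUBIC)
cv2.imwrite('pics/cc.png',np.vstack([np.hstack([f(a),f(b)]),np.hstack([f(d),f(e)])]))
# depth profile on side faces
P=cloud(c,np.ones((480,640),bool)); P=P[(abs(P[:,0]-458)<15)&(abs(P[:,1]+275)<30)]
for y0 in np.arange(-300,-250,2):
    q=P[abs(P[:,1]-y0)<1]
    if len(q): print(y0,np.round([q[:,2].min(),np.median(q[:,2]),q[:,2].max()],1),len(q))
E
```

```text
-300 [0.5 2.2 3.6] 56
-298 [0.6 2.1 3.9] 55
-296 [0.1 1.9 3.4] 57
-294 [0.7 2.1 4.3] 54
-292 [0.2 2.1 3.8] 54
-290 [1.  2.4 3.5] 18
-286 [34.3 35.4 36.1] 5
-284 [33.6 36.  37.4] 65
-282 [34.7 36.2 38.4] 62
-280 [34.8 36.1 38.2] 64
-278 [34.5 36.3 38.1] 62
-276 [34.6 36.1 37.3] 63
-274 [33.9 35.9 38.5] 62
-272 [34.3 36.  38.2] 65
-270 [34.4 35.9 38.2] 61
-268 [ 1.  32.1 37.3] 123
-266 [ 0.2  3.2 36. ] 90
-264 [0.4 2.4 4. ] 52
-262 [0.6 2.1 3.3] 55
-260 [-0.4  2.1  3.9] 52
-258 [0.6 2.  3.8] 54
-256 [-0.7  2.   3.7] 53
-254 [0.3 2.2 3.5] 55
-252 [0.5 2.1 4.1] 56
```

View pics/cc.png

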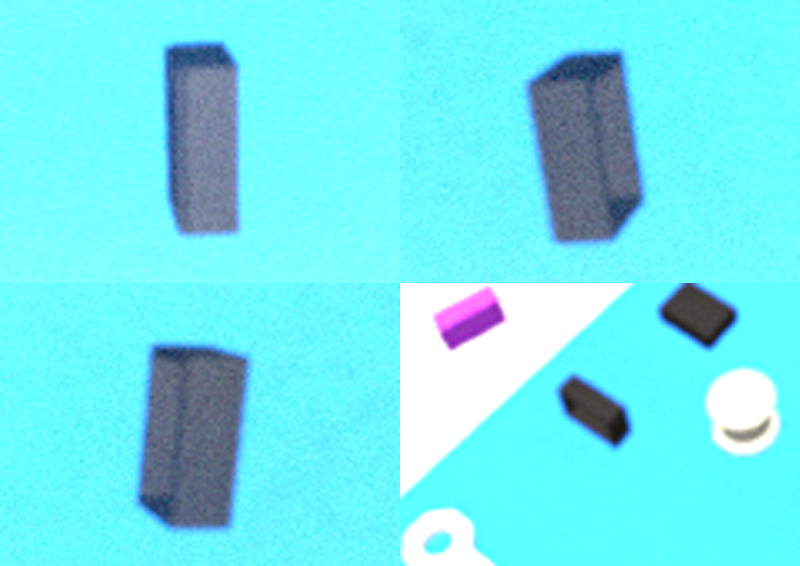

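The side cover shows its hollow rim towards -y: dark interior triangles at (625,210) and (155,508) of the montage. So the closed top faces +y, and I push from +y towards -y. I'll close the fingers and descend beside it.

```bash
python3 - <<'E'
from h import *
go([458,-242,52],92.3)
E
```

```text
[np.float64(-0.0238), np.float64(0.0091), np.float64(0.2027), np.float64(-2.45)]
```

{"fn": "play_rows", "kwargs": {"commands": "-0.012 0.005 0.02 -2.4;-0.012 0.004 0.03 0;0 0 0.035 0;0 0 0.035 0;0 0 0.035 0;0 0 0.03 0;0 0 0.015 0;0 0 0 0;0 0 0 0;0 0 0 0", "hand": 255, "squeeze": 30}}

```text
time: 35.65
tool_pos: [459.1, -241.8, 55.8]
tcp_rot: [0.006, 1.0, 0.02, -0.009]
wrist_force: [0.1, -0.1, 1.6]
grip_width: -0.0
finger_force: 0.0
```

```bash
python3 - <<'E'
from h import *
st(); go([458,-242,52],92.3)
E
```

```text
t 35.65 tcp [ 459.1 -241.8   55.8] x [ 0.999  0.041 -0.017] y [ 0.041 -0.999  0.013] z [-0.017 -0.013 -1.   ] F [ 0.1 -0.1  1.6] w -0.0 q [ 0.29  0.48  0.13  2.07 -0.08  0.6  -1.06]
[np.float64(-0.0011), np.float64(0.0001), np.float64(0.0038), np.float64(0.04)]
```

{"fn": "play_rows", "kwargs": {"commands": "0 0 0.0035 0;0 0.004 0 0;0 0.004 0 0;0 0.004 0 0;0 0.004 0 0;0 0.004 0 0;0 0.004 0 0;0 0 0 0"}}

```text
time: 36.32
tool_pos: [459.1, -266.2, 51.7]
tcp_rot: [0.006, 1.0, 0.02, -0.009]
wrist_force: [0.2, 0.0, -0.4]
grip_width: 0.0
finger_force: 0.0
```

```bash
python3 - <<'E'
from h import *
st(); blacks('top'); blacks('scene')
c=cap('scene'); cv2.imwrite('pics/s3.png',cv2.resize(c['frame'][270:390,150:310,::-1],(800,600),interpolation=cv2.INTER_CUBIC))
E
```

```text
t 36.32 tcp [ 459.1 -266.2   51.7] x [ 0.999  0.04  -0.019] y [ 0.04  -0.999  0.012] z [-0.019 -0.013 -1.   ] F [ 0.2  0.  -0.4] w 0.0 q [ 0.33  0.51  0.13  2.04 -0.08  0.61 -1.02]
top px [407. 195.] n 53 ztop 24.1 ctr [ 649.4 -186.6] size [47.4 29.6] long yaw -1.9
top px [402. 262.] n 64 ztop 24.5 ctr [ 454.6 -164.9] size [46.5 29.2] long yaw -1.7
scene px [244. 299.] n 171 ztop 21.4 ctr [ 455.4 -166.1] size [48.1 31. ] long yaw 1.3
scene px [213. 328.] n 10 ztop 54.9 ctr [ 464.4 -274.4] size [8.6 2.7] long yaw 55.9
scene px [299. 347.] n 227 ztop 21.1 ctr [ 650.9 -189.9] size [49.1 31.7] long yaw -0.2
```

View pics/s3.png

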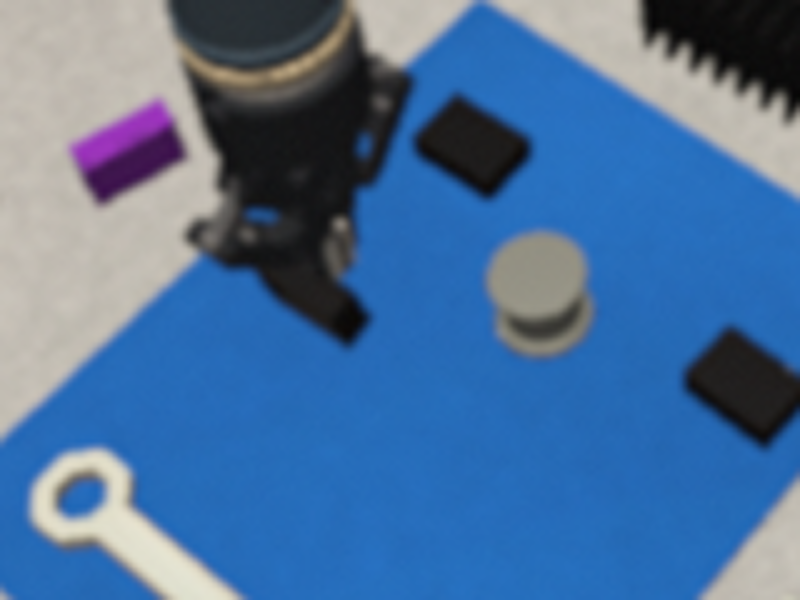

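The cover is at (325,310), still up against the closed fingers. I'll keep pushing.

{"fn": "play_rows", "kwargs": {"commands": "0 0.003 0 0;0 0.003 0 0;0 0.003 0 0;0 0.003 0 0;0 0.003 0 0;0 0.003 0 0;0 0.003 0 0;0 0.003 0 0;0 0 0 0"}}

```text
time: 37.22
tool_pos: [459.9, -289.8, 51.7]
tcp_rot: [0.006, 1.0, 0.02, -0.01]
wrist_force: [0.4, -0.5, -0.2]
grip_width: -0.5
finger_force: 0.0
```

```bash
python3 - <<'E'
from h import *
np.set_printoptions(suppress=True,precision=1)
st(); 
c=cap('scene'); m=(c['frame'].max(2)<75); P=cloud(c,m); P=P[(abs(P[:,0]-458)<40)&(P[:,1]<-250)&(P[:,1]>-350)&(P[:,2]>3)&(P[:,2]<45)]
for y0 in range(-340,-250,5):
    q=P[abs(P[:,1]-y0)<2.5]
    if len(q): print(y0,q[:,2].min(),q[:,2].max(),q[:,0].min(),q[:,0].max(),len(q))
E
```

```text
t 37.22 tcp [ 459.9 -289.8   51.7] x [ 1.  0. -0.] y [ 0. -1.  0.] z [-0. -0. -1.] F [ 0.4 -0.5 -0.2] w -0.5 q [ 0.4  0.5  0.1  2.  -0.1  0.6 -1. ]
-320 6.952185220374304 23.455779964200474 434.2752032513673 483.0202740067808 30
-315 6.531921271512488 26.0721695484242 435.78036652264336 483.8689065526704 52
-310 7.994563277566726 24.9385947449465 435.5938254420048 483.2022392947216 43
-305 6.557474643663568 24.034224492772523 434.1268151100553 483.85294699798555 45
-300 5.946589239071841 44.55775618477219 435.9449850762105 484.18257439140496 44
-295 12.09065489855925 42.30891922374042 440.1877245599004 484.04413167546113 43
-290 9.50457546867824 23.96648727459808 455.6869473712742 482.6543044361906 22
-285 11.802329388292492 20.407696585890108 467.73698868472104 482.4834891073448 6
```

It has tipped onto its rim (height ~20, y -321…-287). I'll lift and measure it.

{"fn": "play_rows", "kwargs": {"commands": "0 -0.01 -0.02 0;0 0 -0.035 0;0 0 -0.035 0;0 0 -0.035 0;-0.015 -0.01 -0.03 0;-0.02 -0.01 -0.03 0;0 0 0 0;0 0 0 0", "hand": 70}}

```text
time: 37.93
tool_pos: [427.6, -258.1, 239.0]
tcp_rot: [0.007, 1.0, 0.021, -0.008]
wrist_force: [0.1, 0.1, -0.6]
grip_width: 62.2
finger_force: 0.0
```

```bash
python3 - <<'E'
from h import *
st(); blacks('wrist'); blacks('wrist')
E
```

```text
t 37.93 tcp [ 427.6 -258.1  239. ] x [ 0.999  0.041 -0.015] y [ 0.042 -0.999  0.013] z [-0.015 -0.014 -1.   ] F [ 0.1  0.1 -0.6] w 62.2 q [ 0.3   0.19  0.17  1.96 -0.02  1.   -1.05]
wrist px [215. 167.] n 1984 ztop 20.3 ctr [ 454.8 -167. ] size [47.7 32.9] long yaw 1.7
wrist px [364. 169.] n 1949 ztop 20.2 ctr [ 458.5 -302.6] size [47.8 32.8] long yaw 2.5
wrist px [215. 167.] n 2027 ztop 20.3 ctr [ 454.7 -167.1] size [48.4 32.8] long yaw 1.9
wrist px [365. 168.] n 1969 ztop 20.1 ctr [ 458.8 -302.5] size [47.7 32.8] long yaw 2.7
```

```bash
python3 - <<'E'
from h import *
go([458.7,-302.6,60],92.6);go([458.7,-302.6,27],92.6)
E
```

```text
[np.float64(0.0331), np.float64(0.0441), np.float64(0.1764), np.float64(-0.2)]
[np.float64(0.0338), np.float64(0.0437), np.float64(0.2094), np.float64(-0.2)]
```

{"fn": "play_rows", "kwargs": {"commands": "0.012 0.015 0.01 0;0.012 0.015 0.03 -0.2;0.0095 0.014 0.03 0;0 0 0.035 0;0 0 0.035 0;0 0 0.035 0;0 0 0.02 0;0 0 0 0;0 0 0 0"}}

```text
time: 38.78
tool_pos: [458.0, -302.6, 39.9]
tcp_rot: [0.005, 1.0, 0.022, -0.012]
wrist_force: [0.9, 0.1, 0.7]
grip_width: 61.8
finger_force: 0.0
```

```bash
python3 - <<'E'
from h import *
st();go([458.7,-302.6,26],92.6)
E
```

```text
t 38.78 tcp [ 458.  -302.6   39.9] x [ 0.999  0.045 -0.024] y [ 0.045 -0.999  0.009] z [-0.023 -0.01  -1.   ] F [0.9 0.1 0.7] w 61.8 q [ 0.39  0.55  0.14  2.   -0.1   0.61 -0.94]
[np.float64(0.0011), np.float64(-0.0001), np.float64(0.0138), np.float64(-0.02)]
```

{"fn": "play_rows", "kwargs": {"commands": "0.0008 0 0.007 0;0 0 0.006 0;0 0 0 0;0 0 0 0"}}

```text
time: 39.12
tool_pos: [459.9, -303.4, 29.6]
tcp_rot: [0.006, 1.0, 0.022, -0.009]
wrist_force: [-0.0, 0.7, 0.0]
grip_width: 62.4
finger_force: 0.0
```

{"fn": "play_rows", "kwargs": {"commands": "0 0 0 0;0 0 0 0;0 0 0 0;0 0 0 0;0 0 0 0;0 0 0 0", "hand": 255, "squeeze": 30}}

```text
time: 39.62
tool_pos: [460.1, -303.5, 29.8]
tcp_rot: [0.006, 1.0, 0.022, -0.009]
wrist_force: [-0.6, 1.0, 5.4]
grip_width: 33.1
finger_force: 30.5
```

{"fn": "play_rows", "kwargs": {"commands": "0 0 -0.01 0;0 0 -0.02 0;0 0 -0.035 0;0 0 -0.035 0;0 0 -0.035 0;0 0 -0.025 0;0 0 0 0;0 0 0 0"}}

```text
time: 40.28
tool_pos: [463.3, -301.6, 190.9]
tcp_rot: [0.007, 1.0, 0.022, -0.008]
wrist_force: [-0.3, -0.5, -0.8]
grip_width: 33.0
finger_force: 29.9
```

```bash
python3 - <<'E'
from h import *
st();go([520.8,31.8,190],93.5)
E
```

```text
t 40.28 tcp [ 463.3 -301.6  190.9] x [ 0.999  0.045 -0.016] y [ 0.045 -0.999  0.013] z [-0.015 -0.014 -1.   ] F [-0.3 -0.5 -0.8] w 33.0 q [ 0.34  0.33  0.18  1.9  -0.05  0.92 -0.98]
[np.float64(0.0724), np.float64(-0.3305), np.float64(-0.0046), np.float64(-0.92)]
```

{"fn": "play_rows", "kwargs": {"commands": "0.005 -0.02 0 0;0.007 -0.033 0 0;0.007 -0.035 0 0;0.008 -0.035 0 0;0.008 -0.035 0 0;0.008 -0.035 0 0;0.008 -0.035 0 0;0.008 -0.035 0 0;0.008 -0.035 0 -0.9;0.005 -0.032 0 0"}}

```text
time: 41.12
tool_pos: [518.4, 33.9, 182.3]
tcp_rot: [0.006, 0.999, 0.031, -0.011]
wrist_force: [0.8, 0.1, -0.2]
grip_width: 33.3
finger_force: 29.9
```

{"fn": "play_rows", "kwargs": {"commands": "0 0 0.02 0;0 0 0.02 0;0 0 0.015 0;0 0 0 0;0 0 0 0"}}

```text
time: 41.53
tool_pos: [516.7, 30.8, 127.3]
tcp_rot: [0.006, 0.999, 0.03, -0.012]
wrist_force: [0.0, -0.5, -0.6]
grip_width: 32.9
finger_force: 30.0
```

```bash
cat >> h.py <<'E'
def held(c,off=10):
    """top of a held cover: dark points near tcp"""
    p=tcp()[0]; P=cloud(c,c['frame'].max(2)<80); z=p[2]-off
    P=P[(abs(P[:,2]-z)<6)&(abs(P[:,0]-p[0])<45)&(abs(P[:,1]-p[1])<28)]
    q=P[:,:2]; r=cv2.minAreaRect(q.astype(np.float32))
    lo,hi=np.percentile(P[:,0],[.5,99.5]); l2,h2=np.percentile(P[:,1],[.5,99.5])
    print('held n',len(P),'x',round(lo,1),round(hi,1),'y',round(l2,1),round(h2,1),'z',np.round(np.percentile(P[:,2],[10,50,90]),1),r)
def cans(c):
    P=cloud(c,np.ones((480,640),bool)); k=(P[:,2]>66.5)&(P[:,2]<72)&(P[:,0]>490)&(P[:,0]<740)&(P[:,1]>5)&(P[:,1]<70); Q=P[k]
    for i in range(4):
        x0=520.8+59.9*i; y0=31.8+3.67*i; q=Q[np.hypot(Q[:,0]-x0,Q[:,1]-y0)<15]
        if len(q)>15: print('can',i+1,len(q),np.round(q.mean(0),1),np.round(circ(q)[:2],1) if 0 else '',np.round((q.min(0)+q.max(0))/2,1))
E
python3 - <<'E'
from h import *
st();c=cap('wrist','w9'); held(c); cans(c); go([520.8,31.8,88],93.5)
E
```

```text
t 41.53 tcp [516.7  30.8 127.3] x [ 0.998  0.06  -0.024] y [ 0.061 -0.998  0.012] z [-0.023 -0.013 -1.   ] F [ 0.  -0.5 -0.6] w 32.9 q [-0.17  0.37  0.02  2.01  0.    0.78 -1.65]
held n 10039 x 491.2 540.7 y 5.3 56.6 z [116.8 117.7 118.5] ((515.6278686523438, 30.36473274230957), (50.33876419067383, 56.08382034301758), 3.2020108699798584)
can 1 154 [530.8  31.1  68.6]  [530.9  30.9  68.5]
can 2 1664 [581.6  34.1  69.2]  [582.3  34.1  68.9]
can 3 799 [634.9  37.3  69. ]  [632.5  37.5  68.8]
[np.float64(0.004), np.float64(-0.0013), np.float64(0.0403), np.float64(-0.03)]
```

View pics/w9.png

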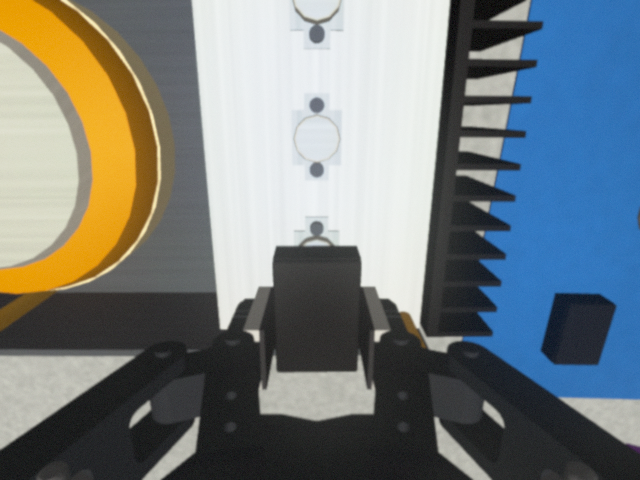

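The held cover is at (316,310), with T1's can just showing at (317,240) and T2 whole at (317,138). Laterally aligned; it needs +6 mm in x.

{"fn": "play_rows", "kwargs": {"commands": "0.004 0 0 0;0.0027 0 0.01 0;0 0 0.01 0;0 0 0.008 0;0 0 0.006 0;0 0 0 0;0 0 0 0"}}

```text
time: 42.17
tool_pos: [523.7, 30.9, 94.1]
tcp_rot: [0.006, 0.999, 0.03, -0.01]
wrist_force: [0.3, 1.0, -0.9]
grip_width: 32.9
finger_force: 30.0
```

```bash
python3 - <<'E'
from h import *
st();c=cap('wrist'); held(c); cans(c)
E
```

```text
t 42.17 tcp [523.7  30.9  94.1] x [ 0.998  0.06  -0.021] y [ 0.061 -0.998  0.011] z [-0.02  -0.012 -1.   ] F [ 0.3  1.  -0.9] w 32.9 q [-0.16  0.43  0.02  2.02 -0.    0.71 -1.65]
held n 10040 x 498.3 547.8 y 5.6 56.6 z [83.6 84.4 85.3] ((522.4837036132812, 30.503173828125), (50.48862838745117, 56.010250091552734), 3.418569564819336)
can 2 2381 [581.8  34.1  69.2]  [580.4  34.1  69.1]
can 3 961 [634.1  37.3  69. ]  [631.8  37.4  69.1]
```

{"fn": "play_rows", "kwargs": {"commands": "-0.0007 0 0.003 0;0 0 0.003 0;0 0 0.001 0;0 0 0 0;0 0 0 0"}}

```text
time: 42.63
tool_pos: [523.4, 30.9, 87.9]
tcp_rot: [0.006, 0.999, 0.03, -0.01]
wrist_force: [-0.4, 1.0, 1.3]
grip_width: 33.3
finger_force: 30.1
```

```bash
python3 - <<'E'
from h import *
st();c=cap('wrist'); held(c)
E
```

```text
t 42.63 tcp [523.4  30.9  87.9] x [ 0.998  0.06  -0.019] y [ 0.061 -0.998  0.011] z [-0.019 -0.012 -1.   ] F [-0.4  1.   1.3] w 33.3 q [-0.16  0.44  0.02  2.03 -0.    0.7  -1.65]
held n 10034 x 497.8 547.5 y 5.7 56.3 z [77.3 78.2 79. ] ((522.003173828125, 30.428442001342773), (50.686336517333984, 56.085594177246094), 3.140688896179199)
```

Seated: the top is at 78. Releasing and going to the next cover.

{"fn": "play_rows", "kwargs": {"commands": "0 0 0 0;0 0 0 0;0 0 0 0;0 0 0 0", "hand": 70}}

```text
time: 43.02
tool_pos: [523.4, 30.8, 87.7]
tcp_rot: [0.006, 0.999, 0.03, -0.01]
wrist_force: [0.0, 0.2, -0.4]
grip_width: 62.2
finger_force: 0.0
```

{"fn": "play_rows", "kwargs": {"commands": "0 0 -0.02 0;0 0 -0.03 0;0 0 -0.03 0;-0.01 0.03 -0.03 0;-0.012 0.035 0 0;-0.012 0.035 0 0;-0.012 0.035 0 0;-0.012 0.035 0 0;-0.01 0.02 0 0;0 0 0 0"}}

```text
time: 43.85
tool_pos: [466.9, -166.0, 200.1]
tcp_rot: [0.007, 1.0, 0.026, -0.01]
wrist_force: [-0.4, 0.6, -0.1]
grip_width: 61.8
finger_force: 0.0
```

{"fn": "play_rows", "kwargs": {"commands": "0 0 0 0;0 0 0 0"}}

```text
time: 44.02
tool_pos: [469.8, -159.3, 199.8]
tcp_rot: [0.006, 0.999, 0.031, -0.009]
wrist_force: [0.3, -0.2, 0.1]
grip_width: 62.3
finger_force: 0.0
```

```bash
python3 - <<'E'
from h import *
st();c=blacks('wrist'); go([455,-167,60],91.8); blacks('top')
P=cloud(c,c['frame'].max(2)<80); P=P[(abs(P[:,0]-522)<35)&(abs(P[:,1]-30)<25)&(P[:,2]>60)&(P[:,2]<100)]
if len(P): print('placed',len(P),P.mean(0),np.ptp(P,0),np.percentile(P[:,2],[5,95]))
E
```

```text
t 44.02 tcp [ 469.8 -159.3  199.8] x [ 0.998  0.061 -0.019] y [ 0.062 -0.998  0.01 ] z [-0.019 -0.012 -1.   ] F [ 0.3 -0.2  0.1] w 62.3 q [ 0.12  0.24  0.13  2.   -0.02  0.92 -1.25]
wrist px [372.   2.] n 120 ztop 19.1 ctr [ 625.2 -189.8] size [30.3  2.1] long yaw -89.4
wrist px [322. 226.] n 2105 ztop 20.1 ctr [ 455.1 -166.3] size [49.3 31.2] long yaw 2.0
[np.float64(-0.0127), np.float64(0.0057), np.float64(0.1401), np.float64(1.81)]
top px [407. 195.] n 70 ztop 24.6 ctr [ 649.3 -186.6] size [48.  29.7] long yaw -1.8
placed 4824 [521.72417663  24.45472758  76.2739281 ] [50.15925986 35.26607986 19.95361246] [65.2803273  79.47434221]
```

{"fn": "play_rows", "kwargs": {"commands": "-0.0125 0.0055 0.02 1.8;0 0 0.035 0;0 0 0.035 0;0 0 0.035 0;0 0 0.028 0;0 0 0 0;0 0 0 0"}}

```text
time: 44.7
tool_pos: [454.1, -167.2, 46.3]
tcp_rot: [0.005, 1.0, 0.016, -0.011]
wrist_force: [0.5, -0.4, 0.5]
grip_width: 61.9
finger_force: 0.0
```

```bash
python3 - <<'E'
from h import *
st();go([455.3,-166.7,29],91.8)
E
```

```text
t 44.7 tcp [ 454.1 -167.2   46.3] x [ 0.999  0.031 -0.022] y [ 0.031 -0.999  0.011] z [-0.022 -0.011 -1.   ] F [ 0.5 -0.4  0.5] w 61.9 q [ 0.17  0.46  0.11  2.15 -0.06  0.55 -1.22]
[np.float64(0.0016), np.float64(-0.0006), np.float64(0.0173), np.float64(-0.01)]
```

{"fn": "play_rows", "kwargs": {"commands": "0.0015 -0.0006 0.009 0;0 0 0.008 0;0 0 0 0;0 0 0 0"}}

```text
time: 45.03
tool_pos: [456.0, -167.9, 30.6]
tcp_rot: [0.006, 1.0, 0.015, -0.009]
wrist_force: [1.6, -0.5, 0.2]
grip_width: 61.7
finger_force: 0.0
```

{"fn": "play_rows", "kwargs": {"commands": "0 0 0 0;0 0 0 0;0 0 0 0;0 0 0 0;0 0 0 0;0 0 0 0", "hand": 255, "squeeze": 30}}

```text
time: 45.53
tool_pos: [456.0, -168.1, 30.9]
tcp_rot: [0.006, 1.0, 0.015, -0.009]
wrist_force: [-0.2, 0.9, 5.9]
grip_width: 33.3
finger_force: 30.0
```

{"fn": "play_rows", "kwargs": {"commands": "0 0 -0.01 0;0 0 -0.02 0;0 0 -0.035 0;0 0 -0.035 0;0 0 -0.035 0;0 0 -0.025 0;0 0 0 0;0 0 0 0"}}

```text
time: 46.2
tool_pos: [459.3, -166.1, 192.0]
tcp_rot: [0.006, 1.0, 0.015, -0.007]
wrist_force: [-0.0, 1.3, -0.9]
grip_width: 33.0
finger_force: 30.1
```

```bash
python3 - <<'E'
from h import *
st();go([583,34.5,145],93.5)
E
```

```text
t 46.2 tcp [ 459.3 -166.1  192. ] x [ 0.999  0.029 -0.015] y [ 0.029 -0.999  0.013] z [-0.015 -0.013 -1.   ] F [-0.   1.3 -0.9] w 33.0 q [ 0.13  0.23  0.14  2.03 -0.02  0.89 -1.26]
[np.float64(0.1301), np.float64(-0.1975), np.float64(0.0426), np.float64(-1.82)]
```

{"fn": "play_rows", "kwargs": {"commands": "0.0186 -0.0282 0 0;0.0186 -0.0282 0 0;0.0186 -0.0282 0 0;0.0186 -0.0282 0 0;0.0186 -0.0282 0 0;0.0186 -0.0282 0 0;0.0186 -0.0282 0 -1.8;0 0 0.02 0;0 0 0.022 0;0 0 0 0"}}

```text
time: 47.03
tool_pos: [578.1, 34.9, 137.7]
tcp_rot: [0.006, 0.999, 0.031, -0.015]
wrist_force: [-0.9, 0.2, -0.7]
grip_width: 33.1
finger_force: 30.1
```

{"fn": "play_rows", "kwargs": {"commands": "0 0 0 0;0 0 0 0"}}

```text
time: 47.2
tool_pos: [582.0, 34.1, 143.3]
tcp_rot: [0.006, 0.999, 0.03, -0.01]
wrist_force: [0.0, -0.0, 0.6]
grip_width: 33.0
finger_force: 30.1
```

```bash
python3 - <<'E'
from h import *
st();c=cap('wrist'); held(c); cans(c)
E
```

```text
t 47.2 tcp [582.   34.1 143.3] x [ 0.998  0.06  -0.02 ] y [ 0.06  -0.998  0.011] z [-0.02  -0.013 -1.   ] F [ 0.  -0.   0.6] w 33.0 q [-0.17  0.44  0.04  1.85 -0.01  0.87 -1.63]
held n 9868 x 555.8 605.9 y 8.8 59.7 z [131.8 132.6 133.4] ((580.3792724609375, 33.52103805541992), (51.21614456176758, 55.94173049926758), 3.5679712295532227)
can 2 124 [590.8  35.2  68.6]  [591.5  35.1  68.6]
can 3 1376 [641.5  37.7  69.1]  [640.7  37.7  69.1]
can 4 1697 [699.7  41.2  69.1]  [698.2  41.2  69. ]
```

{"fn": "play_rows", "kwargs": {"commands": "0.002 -0.0012 0.005 0;0 0 0.012 0;0 0 0.012 0;0 0 0.011 0;0 0 0.008 0;0 0 0 0;0 0 0 0;0 0 0 0"}}

```text
time: 47.92
tool_pos: [583.4, 35.3, 95.3]
tcp_rot: [0.006, 0.999, 0.03, -0.009]
wrist_force: [0.7, 0.4, -0.7]
grip_width: 33.1
finger_force: 30.1
```

```bash
python3 - <<'E'
from h import *
st();c=cap('wrist'); held(c); cans(c)
E
```

```text
t 47.92 tcp [583.4  35.3  95.3] x [ 0.998  0.06  -0.019] y [ 0.061 -0.998  0.011] z [-0.019 -0.012 -1.   ] F [ 0.7  0.4 -0.7] w 33.1 q [-0.17  0.51  0.04  1.88 -0.01  0.77 -1.63]
held n 9930 x 557.1 607.4 y 10.3 61.0 z [83.7 84.6 85.4] ((578.3140869140625, 30.296062469482422), (68.60140228271484, 52.76604461669922), 23.046388626098633)
can 3 2340 [641.6  37.7  69.1]  [640.3  37.6  68.9]
can 4 994 [694.2  40.8  69. ]  [692.1  41.   69. ]
```

{"fn": "play_rows", "kwargs": {"commands": "-0.0004 0.0009 0.003 0;0 0 0.003 0;0 0 0.001 0;0 0 0 0;0 0 0 0"}}

```text
time: 48.38
tool_pos: [582.9, 34.2, 89.0]
tcp_rot: [0.006, 0.999, 0.03, -0.009]
wrist_force: [-1.7, -0.8, 5.6]
grip_width: 33.0
finger_force: 30.6
```

```bash
python3 - <<'E'
from h import *
st();c=cap('wrist'); held(c)
E
```

```text
t 48.38 tcp [582.9  34.2  89. ] x [ 0.998  0.06  -0.019] y [ 0.06  -0.998  0.011] z [-0.018 -0.012 -1.   ] F [-1.7 -0.8  5.6] w 33.0 q [-0.17  0.51  0.04  1.89 -0.01  0.76 -1.63]
held n 11777 x 538.3 606.9 y 9.6 52.7 z [77.2 78.2 79. ] ((572.7703857421875, 34.206886291503906), (69.741943359375, 55.98287582397461), 0.0010057765757665038)
```

{"fn": "play_rows", "kwargs": {"commands": "0 0 0 0;0 0 0 0;0 0 0 0;0 0 0 0", "hand": 70}}

```text
time: 48.77
tool_pos: [582.5, 34.4, 88.0]
tcp_rot: [0.006, 0.999, 0.03, -0.01]
wrist_force: [-0.7, 0.6, 0.1]
grip_width: 61.7
finger_force: 0.0
```

{"fn": "play_rows", "kwargs": {"commands": "0 0 -0.02 0;0 0 -0.03 0;0 0 -0.03 0;0.0084 0.0319 -0.03 0;0.0084 0.0319 0 0;0.0084 0.0319 0 0;0.0084 0.0319 0 0;0.0084 0.0319 0 0;0.0084 0.0319 0 0;0.0084 0.0319 0 0"}}

```text
time: 49.6
tool_pos: [656.4, -183.1, 197.3]
tcp_rot: [0.006, 0.999, 0.03, -0.01]
wrist_force: [0.7, -0.1, -0.4]
grip_width: 62.0
finger_force: 0.0
```

{"fn": "play_rows", "kwargs": {"commands": "0 0 0 3;0 0 0 0;0 0 0 0"}}

```text
time: 49.85
tool_pos: [656.1, -180.8, 197.0]
tcp_rot: [0.006, 1.0, 0.005, -0.01]
wrist_force: [0.4, 0.3, -0.2]
grip_width: 61.6
finger_force: 0.0
```

```bash
python3 - <<'E'
from h import *
st();c=blacks('wrist'); c=blacks('wrist'); go([650,-187,60],90)
E
```

```text
t 49.85 tcp [ 656.1 -180.8  197. ] x [ 1.    0.01 -0.02] y [ 0.01  -1.     0.011] z [-0.02  -0.011 -1.   ] F [ 0.4  0.3 -0.2] w 61.6 q [ 0.12  0.53  0.12  1.57 -0.05  1.06 -1.31]
wrist px [326. 218.] n 1768 ztop 20.1 ctr [ 651.8 -190.2] size [48.6 30.9] long yaw -1.9
wrist px [328. 218.] n 1767 ztop 20.1 ctr [ 651.8 -190. ] size [48.6 31. ] long yaw -1.8
[np.float64(-0.0037), np.float64(0.006), np.float64(0.1375), np.float64(0.68)]
```

{"fn": "play_rows", "kwargs": {"commands": "-0.0017 0.0088 0.02 2.4;0 0 0.035 0;0 0 0.035 0;0 0 0.035 0;0 0 0.028 0;0 0 0 0;0 0 0 0"}}

```text
time: 50.53
tool_pos: [651.0, -190.5, 43.7]
tcp_rot: [0.006, 1.0, -0.016, -0.011]
wrist_force: [0.7, 0.4, 1.3]
grip_width: 61.7
finger_force: 0.0
```

```bash
python3 - <<'E'
from h import *
st();go([652,-189.8,29],88.2)
E
```

```text
t 50.53 tcp [ 651.  -190.5   43.7] x [ 0.999 -0.031 -0.021] y [-0.031 -0.999  0.012] z [-0.022 -0.011 -1.   ] F [0.7 0.4 1.3] w 61.7 q [ 0.14  0.7   0.11  1.67 -0.07  0.79 -1.32]
[np.float64(0.0013), np.float64(-0.0009), np.float64(0.0147), np.float64(0.02)]
```

{"fn": "play_rows", "kwargs": {"commands": "0.0012 -0.0007 0.008 0;0 0 0.006 0;0 0 0 0;0 0 0 0"}}

```text
time: 50.87
tool_pos: [653.2, -191.8, 31.6]
tcp_rot: [0.006, 1.0, -0.017, -0.009]
wrist_force: [-0.1, 1.1, 0.3]
grip_width: 61.9
finger_force: 0.0
```

{"fn": "play_rows", "kwargs": {"commands": "0 0 0 0;0 0 0 0;0 0 0 0;0 0 0 0;0 0 0 0;0 0 0 0", "hand": 255, "squeeze": 30}}

```text
time: 51.37
tool_pos: [653.3, -192.1, 31.7]
tcp_rot: [0.006, 1.0, -0.017, -0.009]
wrist_force: [-0.8, -0.1, 5.8]
grip_width: 33.3
finger_force: 30.7
```

{"fn": "play_rows", "kwargs": {"commands": "0 0 -0.01 0;0 0 -0.02 0;0 0 -0.035 0;0 0 -0.035 0;0 0 -0.035 0;0 0 -0.025 0;0 0 0 0;0 0 0 0"}}

```text
time: 52.03
tool_pos: [656.4, -190.0, 192.9]
tcp_rot: [0.007, 1.0, -0.017, -0.008]
wrist_force: [-0.4, 0.7, -0.8]
grip_width: 32.9
finger_force: 30.1
```

```bash
python3 - <<'E'
from h import *
st();go([642.3,38,145],93.5)
E
```

```text
t 52.03 tcp [ 656.4 -190.   192.9] x [ 0.999 -0.034 -0.015] y [-0.034 -0.999  0.013] z [-0.015 -0.013 -1.   ] F [-0.4  0.7 -0.8] w 32.9 q [ 0.13  0.53  0.13  1.57 -0.06  1.05 -1.34]
[np.float64(-0.0211), np.float64(-0.228), np.float64(0.0451), np.float64(-5.42)]
```

{"fn": "play_rows", "kwargs": {"commands": "-0.003 -0.0326 0 0;-0.003 -0.0326 0 0;-0.003 -0.0326 0 0;-0.003 -0.0326 0 0;-0.003 -0.0326 0 0;-0.003 -0.0326 0 0;-0.003 -0.0326 0 0;0 0 0.02 -5.4;0 0 0.022 0;0 0 0 0"}}

```text
time: 52.87
tool_pos: [637.3, 39.0, 140.3]
tcp_rot: [0.006, 0.999, 0.031, -0.015]
wrist_force: [-0.0, -0.7, -1.4]
grip_width: 33.1
finger_force: 30.1
```

{"fn": "play_rows", "kwargs": {"commands": "0 0 0 0;0 0 0 0"}}

```text
time: 53.03
tool_pos: [641.6, 37.7, 146.1]
tcp_rot: [0.006, 0.999, 0.03, -0.01]
wrist_force: [-0.4, 0.1, -0.7]
grip_width: 32.8
finger_force: 30.1
```

```bash
python3 - <<'E'
from h import *
st();c=cap('wrist'); held(c); cans(c)
E
```

```text
t 53.03 tcp [641.6  37.7 146.1] x [ 0.998  0.059 -0.02 ] y [ 0.059 -0.998  0.012] z [-0.02  -0.013 -1.   ] F [-0.4  0.1 -0.7] w 32.8 q [-0.17  0.52  0.06  1.71 -0.02  0.93 -1.62]
held n 9716 x 614.7 664.5 y 12.2 63.5 z [133.9 134.7 135.6] ((639.0228271484375, 37.040313720703125), (51.13573455810547, 56.126346588134766), 3.8151755332946777)
can 3 225 [649.7  38.1  68.8]  [650.8  38.   68.7]
can 4 1336 [701.4  41.3  69.1]  [701.4  41.4  68.9]
```

{"fn": "play_rows", "kwargs": {"commands": "0.0028 -0.0002 0.005 0;0 0 0.012 0;0 0 0.012 0;0 0 0.012 0;0 0 0.009 0;0 0 0 0;0 0 0 0;0 0 0 0"}}

```text
time: 53.75
tool_pos: [643.7, 38.2, 96.2]
tcp_rot: [0.006, 0.999, 0.03, -0.009]
wrist_force: [-0.0, -0.5, 0.1]
grip_width: 32.8
finger_force: 30.1
```

```bash
python3 - <<'E'
from h import *
st();c=cap('wrist'); held(c); cans(c)
E
```

```text
t 53.75 tcp [643.7  38.2  96.2] x [ 0.998  0.06  -0.019] y [ 0.061 -0.998  0.011] z [-0.018 -0.012 -1.   ] F [-0.  -0.5  0.1] w 32.8 q [-0.17  0.58  0.06  1.73 -0.03  0.84 -1.61]
held n 9735 x 616.6 666.7 y 12.9 64.0 z [83.9 84.8 85.6] ((641.085205078125, 37.59929275512695), (51.38315200805664, 56.01218795776367), 3.6882030963897705)
can 4 2305 [701.5  41.3  69.1]  [702.4  41.3  68.9]
```

Centred on T3 (641.6, 37.7). Lowering, releasing and retreating.

{"fn": "play_rows", "kwargs": {"commands": "0 0 0.003 0;0 0 0.003 0;0 0 0.001 0;0 0 0 0;0 0 0 0"}}

```text
time: 54.22
tool_pos: [643.5, 38.1, 89.6]
tcp_rot: [0.006, 0.999, 0.03, -0.009]
wrist_force: [-1.3, -0.6, 3.3]
grip_width: 33.0
finger_force: 30.5
```

{"fn": "play_rows", "kwargs": {"commands": "0 0 0 0;0 0 0 0;0 0 0 0;0 0 0 0", "hand": 70}}

```text
time: 54.55
tool_pos: [643.2, 38.1, 88.8]
tcp_rot: [0.006, 0.999, 0.03, -0.01]
wrist_force: [-0.2, 0.3, 0.1]
grip_width: 61.8
finger_force: 0.0
```

{"fn": "play_rows", "kwargs": {"commands": "0 0 -0.02 0;0 0 -0.03 0;0 0 -0.03 0;-0.03 0 -0.03 0;-0.035 0 -0.03 0;-0.035 0 -0.02 0;-0.035 0 0 0;0 0 0 0;0 0 0 0"}}

```text
time: 55.3
tool_pos: [513.9, 31.9, 248.8]
tcp_rot: [0.006, 0.999, 0.03, -0.009]
wrist_force: [2.1, 0.3, 0.6]
grip_width: 62.1
finger_force: 0.0
```

```bash
python3 - <<'E'
from h import *
np.set_printoptions(suppress=True,precision=1)
st();c=cap('wrist','w10'); red(c)
P=cloud(c,c['frame'].max(2)<80)
for i in range(3):
    x0=521.8+59.9*i;y0=30.5+3.66*i
    q=P[(abs(P[:,0]-x0)<30)&(abs(P[:,1]-y0)<22)&(P[:,2]>72)&(P[:,2]<84)]
    if len(q): print(i+1,len(q),(np.percentile(q,1,axis=0)+np.percentile(q,99,axis=0))/2,np.percentile(q[:,2],[5,50,95]))
blacks('top')
c=cap('scene'); cv2.imwrite('pics/s4.png',cv2.resize(c['frame'][150:450,120:520,::-1],(800,600),interpolation=cv2.INTER_CUBIC))
E
```

```text
t 55.3 tcp [513.9  31.9 248.8] x [ 1.   0.1 -0. ] y [ 0.1 -1.   0. ] z [-0. -0. -1.] F [2.1 0.3 0.6] w 62.1 q [-0.2  0.2  0.1  1.9 -0.   1.  -1.6]
red n 9 dir deg -95.21148253228263 r 13.063971441651866 z 95.72738793414575
1 2412 [523.1  31.   76.9] [76.8 78.1 79.3]
2 2778 [581.6  34.2  78.3] [77.1 78.3 79.5]
3 3512 [640.4  38.1  78.2] [77.  78.3 79.5]
```

View pics/s4.png

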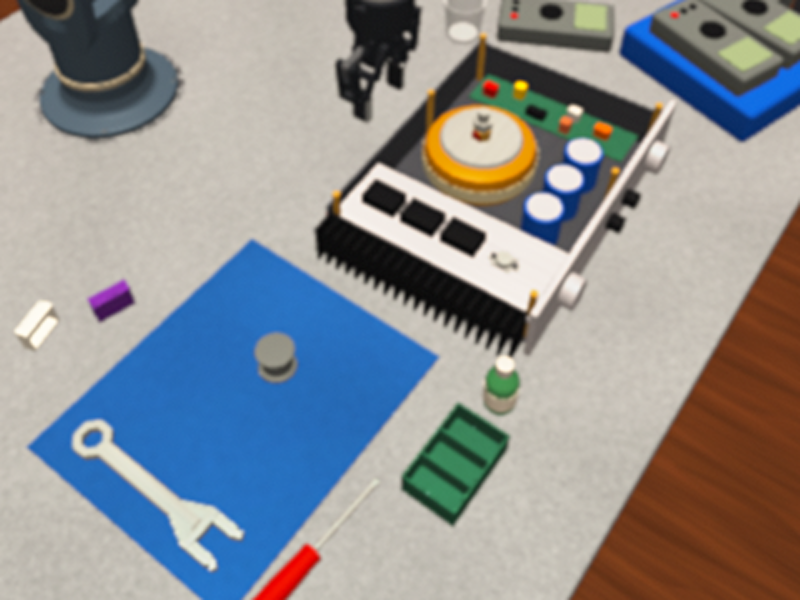

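View pics/w10.png

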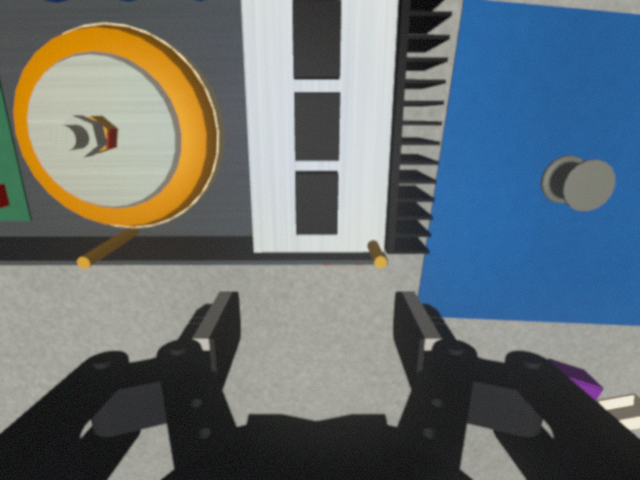

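The three covers sit flat over T1–T3 and the spanner lies flat on the mat. There is a dark red spot by the nut at (108,137), on the -y side, so I'll look closely before handing in.

{"fn": "play_rows", "kwargs": {"commands": "-0.02 -0.03 0 0;-0.02 -0.033 0 0;-0.01 -0.033 0 0;0 -0.033 -0.005 0;0 -0.033 0 0;0 0 0 0;0 0 0 0;0 0 0 0"}}

```text
time: 56.12
tool_pos: [456.5, 190.4, 251.7]
tcp_rot: [0.006, 0.999, 0.03, -0.01]
wrist_force: [0.6, -0.8, 0.8]
grip_width: 61.9
finger_force: 0.0
```

```bash
python3 - <<'E'
from h import *
st();c=cap('wrist'); red(c)
h=cv2.cvtColor(c['frame'],cv2.COLOR_RGB2HSV); m=((h[...,0]<8)|(h[...,0]>172))&(h[...,1]>120)&(h[...,2]>50)
P=cloud(c,m); P=P[np.hypot(P[:,0]-566,P[:,1]-194.8)<25]; print(np.round(P[::2],0))
uv=np.argwhere(m)
p=pinpoint('wrist','locknut_mid'); print(p[:1]); u,v=[int(t) for t in p[0]['position']]
u=min(max(u,60),580); v=min(max(v,45),435)
cv2.imwrite('pics/w11.png',cv2.resize(c['frame'][v-45:v+45,u-60:u+60,::-1],(800,600),interpolation=cv2.INTER_CUBIC))
E
```

```text
t 56.12 tcp [456.5 190.4 251.7] x [ 0.998  0.06  -0.021] y [ 0.06  -0.998  0.012] z [-0.02  -0.013 -1.   ] F [ 0.6 -0.8  0.8] w 61.9 q [-0.43  0.19 -0.06  1.93  0.02  1.05 -2.01]
red n 25 dir deg 94.99977456890352 r 10.114997631691425 z 111.03898010947287
red n 25 dir deg 94.99977456890352 r 10.114997631691425 z 111.03898010947287
[[566. 206. 112.]
 [566. 205. 110.]
 [566. 204. 111.]
 [566. 206. 110.]
 [565. 205. 111.]
 [566. 204. 111.]
 [565. 207. 111.]
 [565. 205. 111.]
 [565. 204. 110.]
 [565. 203. 111.]
 [564. 206. 111.]
 [564. 205. 111.]
 [564. 203. 113.]]
[{'position': [315.2, 57.7], 'p': 0.73}]
```

View pics/w11.png

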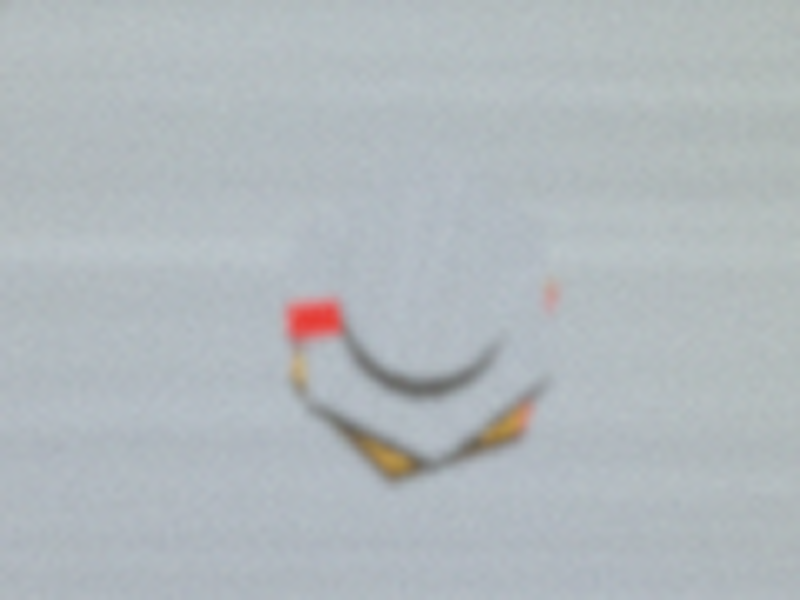

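The locknut's red mark is at +y (upper left, 315,318) at about 95°. The spot I worried about is a mark on the brass nut's own -y side. Its corner is about 8° clockwise, so the locknut is at about 2.95 rad: tight and short of the stop. Handing in.

```bash
python3 -c "
from h import *
print(ticket.hand_in())"
```

```text
the job is handed in; nothing more can be done
None
```

I handed the job in at about 56 s: by the last camera checks the locknut is tight (about 2.9 rad, clamp nut turned only about 0.15), the spanner lies flat on the mat, and all three black covers sit flat over transistors 1–3; the hand-in returned no verdict.

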